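Check a handheld voter-list reader in the clamp nest

ROBOT

A 6-joint arm with a two-finger parallel gripper is mounted at the origin on the work surface. World frame = base frame: x ahead of the robot, y to its left, z up, the work surface at z = 0. Lengths are in m, angles in rad, forces in N, time in s.
With the tool pointing down it reaches from about 0.325 to 0.85 m from the base axis. Payload 15.5 kg.
Tool frame: the origin (TCP) lies at the very end of the fingers, on their centre line; the grasp point (between the pads) lies 19 mm behind it; y points along the fingers, x is the direction in which the jaws open and shut, and the axes are right-handed (so a half turn about y gives the same grasp; the last joint's range is limited). The gripper opens to 91 mm and grips with 3 to 60 N. Pads are 32 mm wide; open, the fingers measure 118 mm over their backs; the gripper's body (76 mm by 178 mm) begins 60 mm behind the grasp point.
Start: joints at [1.185, 0.494, 1.345, -0, 1.302, -0.096], TCP at [0.179, 0.599, 0.182] pointing down, gripper open.
Joint ranges: [-2.91, 2.91], [-0.82, 2.16], [0.22, 2.67], [-1.22, 4.37], [0.12, 2.79], [-3.08, 3.08]. Speed limits (rad/s): [1.89, 1.89, 2.57, 3.01, 3.01, 3.01].

INTERFACE

Orientations are given as a unit quaternion [x, y, z, w].
In Python, from bench import robot, optics, finder gives the robot as it stands.
- The arm moves only by the tool carry_out, never from a script. Its argument "plan" is a list of rows, each an object of numbers: "tx", "ty", "tz": the shift along the tool's x, y, z in m; "rx", "ry", "rz": the turn, a rotation vector about the tool's x, y, z in degrees. In form: [{"tx": .., "ty": .., "tz": .., "rx": .., "ry": .., "rz": ..}, ...]. A call has 1 to 8 rows; each row is the pose to reach, as a shift and turn from the pose measured when the call began, along the tool's axes at that moment; what a row does not reach only later rows make up. A row lasts 1/8 s, in which the tool goes at most 62.5 mm and 10.7 degrees, less where a joint would pass 70% of its speed; a pose out of reach is approached as far as the arm can. A call with a gripper value outside its range is refused whole. "gripper" is the closure, from 0 (fully open) to 1 (shut), set as the call begins (left out, the last holds). The fingers move at their own pace and stop on an object; "newtons" is the grip in N (left out, the last holds). Time passes only in rows, so rows that repeat a pose let the fingers close. It gives the time, the measured TCP pose, the force and the opening at its end, in the units of the state.
- robot.observe(): the state, without advancing time (a new reading comes with each control period).
- optics.capture(name): name is "side" or "top" or "wrist"; returns a dict with "img" (400x640x3 uint8, blue, green, red), "z_map" (400x640 float32, m along the optical axis (not along the pixel's ray), 0 where there is no reading), "fx", "fy", "cx", "cy" (pixels), "R" (3x3) and "t" (3): a world point X has camera coordinates R X + t. Camera axes: x right, y down, z forward; pixel columns grow to the right and rows downward; lengths in m; the calibration is good to about 2 mm. A picture is of the moment at which its call begins.
- robot.hand_in(): hands the job in, once; it reports no verdict.
Trained networks look in a picture, given as the dict that the camera call returned (one of the last four; its "shot" number tells which), for a name from the list of things; names that differ only in an ending like _2 or _b are one class to them, and where a whole thing is asked for, a point or a joint stands for the part that bears it (a point fixed in the world has none). Each returns a list of dicts, best first, with "p" (0 to 1); they miss things now and then, are a little off and sometimes report something else, mostly with a low value. They report only what shows in the picture. A call takes as long as a camera call. They do not tell look-alikes from the thing itself.
- finder.recognise(picture, thing): "pixel" ([row, column] in pixels, amid what is visible of it).
- finder.outline_of(picture, thing): "region" (400x640 bool, what is visible of it) and "pixel" ([row, column] in pixels, amid what is visible of it).
- finder.pinpoint(picture, thing): "pixel" ([row, column] in pixels: a listed point, or the origin of a listed thing).
The state is a dict: "t": time; "joint_pos": joint angles; "qd": joint speeds; "joint_efforts": joint torques, N m; "tool_pos": TCP position; "orientation": TCP orientation; "wrist_force": force on the tool from outside, world axes, zero at the start; "torque": the same for the moment, N m; "opening": opening from 0.0 (shut) to 1.0 (fully open).
Only numpy, scipy, OpenCV 4.12 (cv2) and the standard library are available. Lean on these libraries where they do the work, as an engineer would, in place of code of your own. Each camera call takes 0.05 s, during which the arm holds its last target.

TASK

Take the orange-ended handheld reader out of the rack and lay it flat in the check nest, screen up and head end away from the clamp, and let go of it. Then swing the red clamp handle over centre so that the clamp locks onto the reader, let go for a good second to see that it holds by itself, and swing the handle fully back open. Leave the reader lying in the nest and leave everything else on the table where it is.

Things in the scene. Friction and masses are not known exactly. Their poses are not given: they have to be found in the camera images.
- reader_c (a point): Centre of the reader to check: rigid black slab 140 x 24 x 60 mm (own x, y, z), 0.2 to 0.4 kg, ORANGE ends. Own +x: head end; own +y: normal of the screen face; own +z: the long edge uppermost in the rack. Starts standing on edge in one of the rack's slots, top 66 mm above the table. Stands by itself on that edge; its top pushed 25 mm towards its own -y, it falls flat, screen up.
- reader_head (a point): Middle of the reader's head end face (red scan window), 70 mm from its centre along own +x. The screen lies nearer the head; the grey keypad nearer the foot end, which has brass contacts.
- spare_a_c (a point): Centre of another reader, same size, blue ends, in another slot of the rack. Not to be disturbed.
- spare_b_c (a point): Centre of a third reader, same size, blue ends, in another slot of the rack. Not to be disturbed.
- rack: Fixed grey rack 160 x 196 mm (x, y), origin under its centre. Three slots along its x, at y = -62, 0, +62 mm, 30 mm wide between dividers that reach 26 mm above the table; floor 6 mm thick. Readers stand on edge in them, own x, z along the rack's x, z (any of the three may be the orange one); 38 mm gap between neighbours.
- nest: Fixed check nest, origin on the table: base plate 10 mm thick, x -93 to +170, y -65 to +65 mm. Toggle clamp at its -x end (steel cheeks x -48 to -4, y +-18 mm, 80 mm high), reader's seat at its +x end: black pedestal 46 mm wide, top 26 mm above the table, with blue side guides at x 15 to 51 and 132 to 156 mm; between them (51 to 132 mm) fingers have room beside the reader down to the base plate.
- nest_seat (a point): Where the centre of the seated reader belongs, 85 mm along the nest's +x from its origin, 38 mm above the table; axes as the nest's. Seated, the reader's own y is up, its own +x along the nest's +x. Guides: 3 mm clear of the reader at sides and ends, tops 38 mm (sides), 34 mm (ends). The raised clamp arm hangs 105 mm above the table over the nest's x below 50 mm.
- nest_head (a point): Where the middle of the reader's head end face belongs when seated; 70 mm from nest_seat along the nest's +x.
- clamp_handle (a joint): Swing of the red clamp handle: 0 = fully open, laid back 1.3 rad from upright towards the nest's -x (starts 0 to 0.12); 1.22 = dead centre; 1.3 = upright, locked at its stop. Its linkage raises the steel arm 62 degrees when open (see nest_seat) and brings it level when closed, its sprung pad pressing the keypad with about 8 N. Under 5 N at the grip; stays where left.
- handle_grip (a point): Middle of the handle's red grip (round bar 21 mm thick, 60 mm long), 100 mm from clamp_pivot: with t = 1.3 - joint value, it lies in the nest's frame at pivot + 100 mm x (-sin t, 0, cos t). It can be pinched from above along the nest's y and led round in an arc, the tool kept pointing down.
- clamp_pivot (a point): Hinge axis of the clamp handle, 28 mm along the nest's -x from its origin, 38 mm above the table; the axis runs along the nest's y.
- stamp: Bystander: wooden hand stamp, 44 mm wide, 82 mm tall, origin under its centre.
- inkpad: Bystander: closed ink pad case 87 x 64 x 20 mm, origin under its centre.
- tape: Bystander: tape roll lying flat, 96 mm across, 45 mm high, origin under its centre.
- stapler: Bystander: black and grey stapler lying along its own x, 120 x 36 mm, 49 mm high, origin under its centre.
- pencup: Bystander: grey pen cup 72 mm across with pens up to 130 mm high, origin under its centre.
Mind the look-alikes: they are no part of the job. What is shaped like the part that bears reader_c but turquoise is not meant.

How it is judged:
By the outcome, as a careful person would: the job done as asked, in the order asked, and still so for the second after the job is handed in, with the robot touching nothing.
It also fails if it takes over 72 s, if anything falls off the work surface, if the arm or the gripper's body presses on something with over 40 N, if the wrist force passes 120 N, or if a joint passes its speed limit or range.

## Working session

There is one attempt and no reset: what is moved stays moved. The work goes in short steps, Python scripts to look and compute and a tool call to move; the robot and the scene stay as the last step left them, time stands still between calls to the robot, and variables do not carry over. Pictures are saved under pics/ and viewed, and the job is handed in when it is done.

Besides the shell and the picture viewer there is one more tool, called by a JSON object that holds its "fn" and its "kwargs". carry_out: Moves the arm, as the interface text tells. Its arguments: {"type":"object","properties":{"plan":{"type":"array","items":{"type":"object","properties":{"tx":{"type":"number"},"ty":{"type":"number"},"tz":{"type":"number"},"rx":{"type":"number"},"ry":{"type":"number"},"rz":{"type":"number"}}}},"gripper":{"type":"number"},"newtons":{"type":"number"}},"required":["plan"]}

```bash
ls; mkdir -p pics; python3 - <<'E'
from bench import robot, optics, finder
import cv2, pickle
s=robot.observe(); print(s['t'],s['tool_pos'],s['orientation'],s['wrist_force'],s['opening'])
for n in ['top','side']:
    c=optics.capture(n); pickle.dump(c,open(f'{n}0.pkl','wb')); cv2.imwrite(f'pics/{n}0.png',c['img'])
    print(n,c['fx'],c['cx'],c['R'],c['t'])
    for th in ['reader_c','nest','rack','nest_seat','handle_grip','clamp_pivot','reader_head','nest_head']:
        r=finder.pinpoint(c,th); print(th,[(x['pixel'],round(x['p'],2)) for x in r][:5])
E
```

```text
pics
0.0 [0.17901748 0.59836526 0.18134283] [ 0.5673884   0.42191178 -0.42265816 -0.56693998] [0.22549648 0.72632318 0.62669801] 1.0024277966018504
top 393.77133625240367 319.85914408331524 [[-0.0285841  -0.99958562 -0.00339797]
 [-0.97680032  0.02865398 -0.21222649]
 [ 0.21223591 -0.00274717 -0.9772146 ]] [-1.48370106e-03  5.27183085e-01  1.50442876e+00]
reader_c [([154.4, 262.6], 0.79), ([251.5, 222.6], 0.66), ([211.6, 221.5], 0.62), ([200.4, 378.2], 0.16)]
nest [([199.7, 379.8], 0.6)]
rack [([173.2, 383.3], 0.47)]
nest_seat [([175.8, 380.4], 0.71), ([189.1, 222.7], 0.36)]
handle_grip [([223.3, 377.3], 0.52), ([207.5, 241.2], 0.32)]
clamp_pivot [([200.9, 375.5], 0.86)]
reader_head [([187.9, 221.1], 0.83), ([169.8, 256.3], 0.77), ([237.4, 234.7], 0.67)]
nest_head [([160.2, 385.3], 0.94)]
side 509.74933472922964 327.38274388673284 [[ 0.98765619 -0.15502152 -0.02244069]
 [-0.09427659 -0.47390665 -0.8755138 ]
 [ 0.12508869  0.86682225 -0.48267174]] [-0.51604906  0.12323816  1.54567297]
reader_c [([169.8, 256.0], 0.92), ([174.3, 370.9], 0.56), ([163.0, 308.0], 0.51)]
nest [([274.3, 343.8], 0.8)]
rack [([171.3, 315.2], 0.33)]
nest_seat [([261.6, 378.9], 0.75)]
handle_grip [([250.9, 297.8], 0.69)]
clamp_pivot [([258.5, 334.3], 0.7)]
reader_head [([176.5, 270.3], 0.75), ([178.8, 354.6], 0.74), ([162.8, 324.3], 0.52)]
nest_head [([261.9, 403.1], 0.62)]
```

View pics/top0.png

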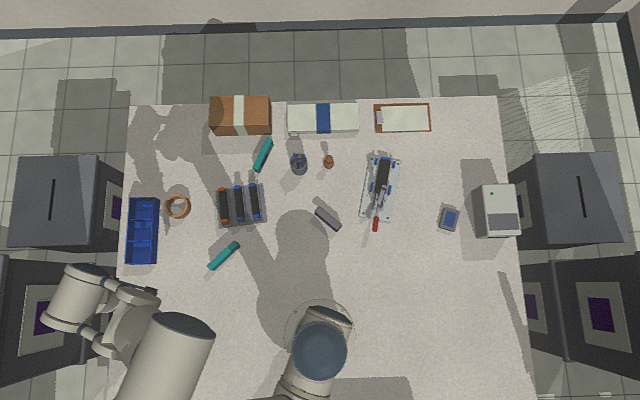

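View pics/side0.png

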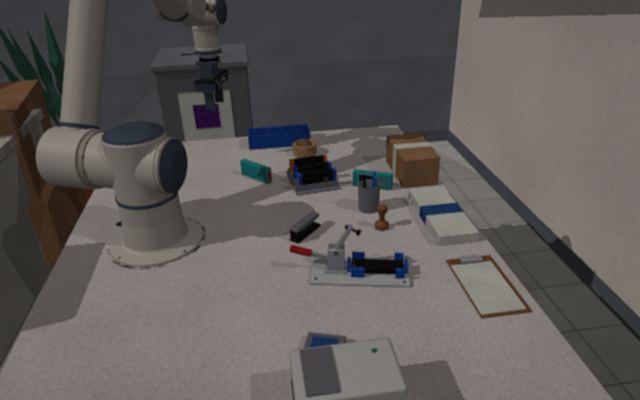

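```bash
cat > h.py <<'E'
import numpy as np, cv2, pickle
def world(c,r,q,z=None):
    """pixel (row,col)-> world by depth, or by plane z"""
    K=np.array([(q-c['cx'])/c['fx'],(r-c['cy'])/c['fy'],1.])
    R,t=np.array(c['R']),np.array(c['t'])
    if z is None:
        d=c['z_map'][int(round(r)),int(round(q))]; return R.T@(K*d-t)
    o=-R.T@t; v=R.T@K; return o+v*(z-o[2])/v[2]
def proj(c,X):
    p=np.array(c['R'])@np.array(X)+np.array(c['t']); return c['cy']+c['fy']*p[1]/p[2], c['cx']+c['fx']*p[0]/p[2]
def cloud(c):
    rr,qq=np.mgrid[:400,:640]; d=c['z_map'].astype(float)
    P=np.stack([(qq-c['cx'])/c['fx']*d,(rr-c['cy'])/c['fy']*d,d],-1)
    W=(P-np.array(c['t']))@np.array(c['R']); W[d==0]=np.nan; return W
E
python3 - <<'E'
from h import *
c=pickle.load(open('top0.pkl','rb')); s=pickle.load(open('side0.pkl','rb'))
a=cv2.resize(c['img'][170:240,205:275],(400,400),interpolation=cv2.INTER_CUBIC)
b=cv2.resize(c['img'][145:245,345:415],(280,400),interpolation=cv2.INTER_CUBIC)
cv2.imwrite('pics/crop0.png',np.hstack([a,b]))
a=cv2.resize(s['img'][145:205,275:355],(533,400),interpolation=cv2.INTER_CUBIC)
cv2.imwrite('pics/crop1.png',a)
W=cloud(c)
for n,z,(r,q) in [('rack',0,(205,240))]: print(n,world(c,r,q,0))
for p in [(187.9,221.1),(251.5,222.6),(154.4,262.6),(211.6,221.5)]: print(p, world(c,*p), )
for p,z in [((175.8,380.4),.038),((160.2,385.3),.038),((200.9,375.5),.038),((199.7,379.8),0),((223.3,377.3),.065)]: print(p,world(c,*p,z))
for p,z in [((261.6,378.9),.038),((261.9,403.1),.038),((258.5,334.3),.038),((274.3,343.8),0),((250.9,297.8),.065)]: print('side',p,world(s,*p,z))
E
```

```text
rack [0.51737943 0.31105947 0.        ]
(187.9, 221.1) [0.57491292 0.37312301 0.06751043]
(251.5, 222.6) [0.3250114  0.36364579 0.05763321]
(154.4, 262.6) [0.71291874 0.21069364 0.05643954]
(211.6, 221.5) [0.47982083 0.3697036  0.06554327]
(175.8, 380.4) [ 0.61385546 -0.26500247  0.038     ]
(160.2, 385.3) [ 0.67932654 -0.28909308  0.038     ]
(200.9, 375.5) [ 0.51051166 -0.23903948  0.038     ]
(199.7, 379.8) [ 0.52276876 -0.26254219  0.        ]
(223.3, 377.3) [ 0.41602559 -0.2368601   0.065     ]
side (261.6, 378.9) [ 0.61768451 -0.28442416  0.038     ]
side (261.9, 403.1) [ 0.68034549 -0.2976364   0.038     ]
side (258.5, 334.3) [ 0.50326562 -0.24839537  0.038     ]
side (274.3, 343.8) [ 0.52458241 -0.27241959  0.        ]
side (250.9, 297.8) [ 0.40726234 -0.23334785  0.065     ]
```

View pics/crop0.png

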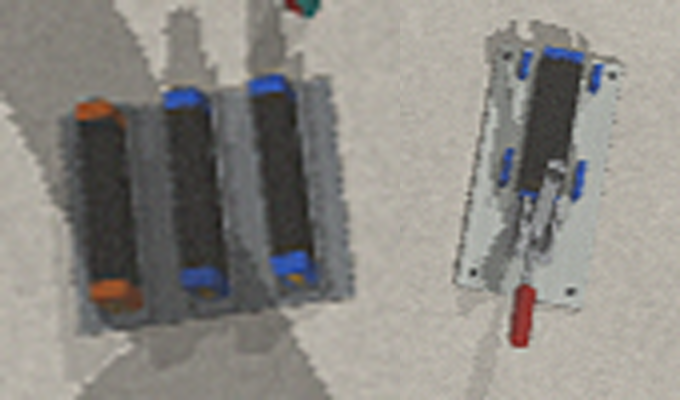

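View pics/crop1.png

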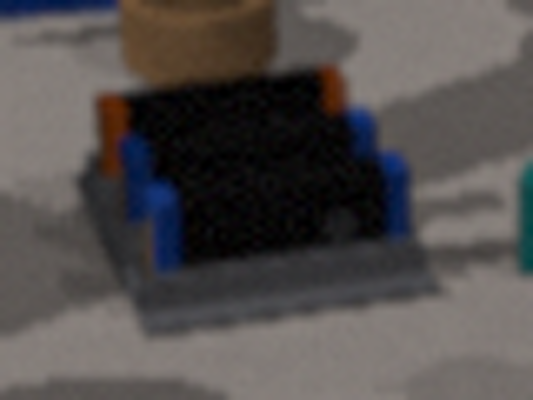

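```bash
python3 - <<'E'
from h import *
from bench import robot, optics, finder
from scipy.spatial.transform import Rotation as Ro
st=robot.observe(); print(Ro.from_quat(st['orientation']).as_matrix().round(3))
c=pickle.load(open('top0.pkl','rb')); s=pickle.load(open('side0.pkl','rb'))
T=optics.capture('top')
for th in ['stamp','inkpad','tape','stapler','pencup']:
    r=finder.pinpoint(T,th); print(th,[(world(T,*x['pixel'],0).round(3),round(x['p'],2)) for x in r][:2])
W=cloud(c); z=W[...,2]
import numpy as np
# rack readers tops
m=(z>.055)&(z<.075)&(abs(W[...,0]-.52)<.12)&(abs(W[...,1]-.31)<.11)
n,lab=cv2.connectedComponents(m.astype(np.uint8))
for i in range(1,n):
    P=W[lab==i]
    if len(P)<25: continue
    rc=cv2.minAreaRect(P[:,:2].astype(np.float32)*1000); print('reader',len(P),rc,P[:,2].mean(), (np.array(np.where(lab==i)).mean(1)))
# nest base plate
m=(z>.004)&(z<.016)&(abs(W[...,0]-.55)<.17)&(abs(W[...,1]+.26)<.13)
P=W[m]; print('nest',len(P),cv2.minAreaRect(P[:,:2].astype(np.float32)*1000))
m=(z>.03)&(abs(W[...,0]-.55)<.22)&(abs(W[...,1]+.26)<.13)
P=W[m];print('table z',np.nanmedian(z[215:235,300:312]))
w=optics.capture('wrist'); cv2.imwrite('pics/w0.png',w['img']); R=np.array(w['R']); cam=-R.T@np.array(w['t']); print('cam',cam,'axes\n',R.round(3))
E
```

```text
[[ 0.287  0.    -0.958]
 [ 0.958 -0.     0.287]
 [ 0.    -1.    -0.   ]]
stamp [(array([ 0.689, -0.056,  0.   ]), 0.51)]
inkpad [(array([ 0.438, -0.524,  0.   ]), 0.78)]
tape [(array([0.514, 0.563, 0.   ]), 0.6)]
stapler [(array([ 0.448, -0.052,  0.   ]), 0.62)]
pencup [(array([0.685, 0.069, 0.   ]), 0.72)]
reader 226 ((523.1952514648438, 247.62289428710938), (140.4609832763672, 25.819869995117188), 7.441608905792236) 0.0660754462618616 [200.17699115 252.97345133]
reader 230 ((515.308349609375, 307.60406494140625), (142.41741943359375, 26.390445709228516), 6.478639602661133) 0.06530325790246315 [202.7826087  237.64347826]
reader 233 ((507.4645080566406, 369.0190124511719), (138.6005096435547, 26.1057186126709), 5.861937522888184) 0.06498718208280185 [204.96566524 222.03433476]
nest 1578 ((549.5943603515625, -259.8883056640625), (259.30523681640625, 339.00921630859375), 89.91779327392578)
table z -0.00029928921102697834
cam [0.11161995 0.6192474  0.38450288] axes
 [[ 0.286  0.958  0.   ]
 [ 0.926 -0.276  0.257]
 [ 0.246 -0.073 -0.966]]
```

View pics/w0.png

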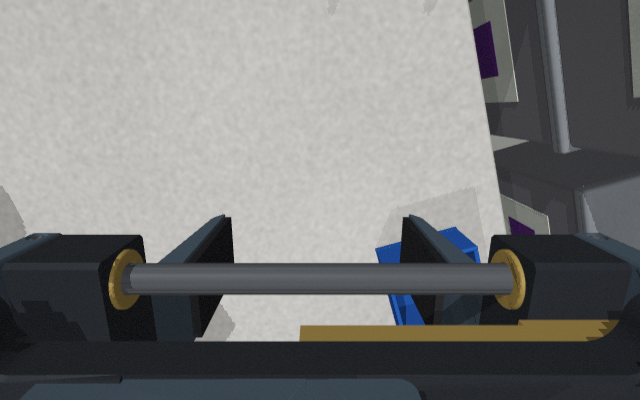

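```bash
cat >> h.py <<'E'
from scipy.spatial.transform import Rotation as Ro
def goal(st,pos,ang,label=''):
    """tool down, jaw axis at ang deg (world) -> shifts in tool axes"""
    R0=Ro.from_quat(st['orientation'])
    a=np.radians(ang); x=np.array([np.cos(a),np.sin(a),0]); y=np.array([0,0,-1.]); z=np.cross(x,y)
    R1=Ro.from_matrix(np.stack([x,y,z],1))
    d=R0.inv().apply(np.array(pos)-st['tool_pos']); r=(R0.inv()*R1).as_rotvec(degrees=True)
    print(label,'t',d.round(4),'r',r.round(2),'rows',round(max(np.linalg.norm(d)/.0625,np.linalg.norm(r)/10.7),1))
def nest(o,yaw,p):
    a=np.radians(yaw); return np.array([o[0]+p[0]*np.cos(a)-p[1]*np.sin(a),o[1]+p[0]*np.sin(a)+p[1]*np.cos(a),p[2]])
E
python3 - <<'E'
from h import *
from bench import robot
st=robot.observe(); goal(st,[.507,.369,.16],97)
E
```

```text
t [-0.1261  0.0219 -0.3799] r [ -0.   -23.66  -0.  ] rows 6.4
```

{"fn": "carry_out", "kwargs": {"plan": [{"tx":-0.126,"ty":0.022,"tz":-0.38,"ry":-23.66},{"tx":-0.126,"ty":0.022,"tz":-0.38,"ry":-23.66},{"tx":-0.126,"ty":0.022,"tz":-0.38,"ry":-23.66},{"tx":-0.126,"ty":0.022,"tz":-0.38,"ry":-23.66},{"tx":-0.126,"ty":0.022,"tz":-0.38,"ry":-23.66},{"tx":-0.126,"ty":0.022,"tz":-0.38,"ry":-23.66},{"tx":-0.126,"ty":0.022,"tz":-0.38,"ry":-23.66},{"tx":-0.126,"ty":0.022,"tz":-0.38,"ry":-23.66}], "gripper": 0.5, "newtons": 25}}

```text
$.plan[0]: bad value
```

```bash
python3 - <<'E'
from h import *
from bench import robot, optics, finder
st=robot.observe(); print(st['t'],st['tool_pos'],st['opening'])
goal(st,[.507,.369,.036],97)
w=optics.capture('wrist'); pickle.dump(w,open('w1.pkl','wb')); cv2.imwrite('pics/w1.png',w['img'])
s=optics.capture('side'); t=optics.capture('top'); pickle.dump(t,open('top1.pkl','wb'));pickle.dump(s,open('side1.pkl','wb'))
for c in (w,s,t): print([(world(c,*x['pixel'],.066 if c is w else .036).round(3),np.round(x['pixel']),round(x['p'],2)) for x in finder.pinpoint(c,'reader_c')][:4])
for th in ['reader_head']: print([(world(w,*x['pixel'],.036).round(3),np.round(x['pixel']),round(x['p'],2)) for x in finder.pinpoint(w,th)][:4])
W=cloud(w); z=W[...,2]
m=(z>.06)&(z<.072)
n,lab=cv2.connectedComponents(m.astype(np.uint8))
for i in range(1,n):
    P=W[lab==i]
    if len(P)<300: continue
    print('reader',len(P),cv2.minAreaRect(P[:,:2].astype(np.float32)*1000),P[:,2].mean(),np.array(np.where(lab==i)).mean(1))
E
```

```text
1.25 [0.17919216 0.59875459 0.18192237] 0.9974975154582214
 t [-0.1261  0.1459 -0.3799] r [ -0.   -23.66  -0.  ] rows 6.8
[]
[(array([0.716, 0.215, 0.036]), array([177., 372.]), 0.94), (array([0.314, 0.366, 0.036]), array([169., 256.]), 0.69), (array([0.512, 0.368, 0.036]), array([164., 309.]), 0.51), (array([0.507, 0.487, 0.036]), array([152., 304.]), 0.42)]
[(array([0.307, 0.376, 0.036]), array([257., 221.]), 0.91), (array([0.495, 0.376, 0.036]), array([209., 222.]), 0.64)]
[]
```

View pics/w1.png

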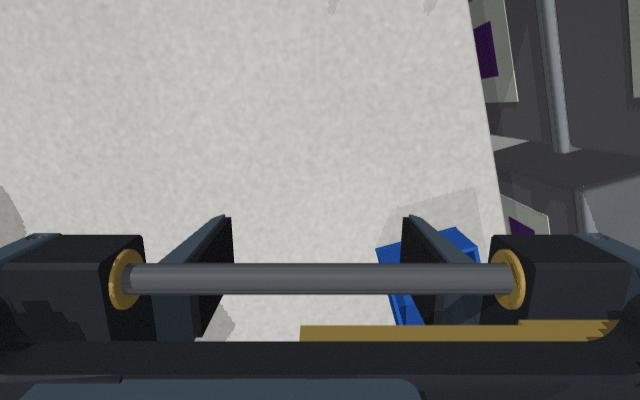

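{"fn": "carry_out", "kwargs": {"plan": [{"tx":-0.126,"ty":0.022,"tz":-0.38,"rx":0,"ry":-23.66,"rz":0},{"tx":-0.126,"ty":0.022,"tz":-0.38,"rx":0,"ry":-23.66,"rz":0},{"tx":-0.126,"ty":0.022,"tz":-0.38,"rx":0,"ry":-23.66,"rz":0},{"tx":-0.126,"ty":0.022,"tz":-0.38,"rx":0,"ry":-23.66,"rz":0},{"tx":-0.126,"ty":0.022,"tz":-0.38,"rx":0,"ry":-23.66,"rz":0},{"tx":-0.126,"ty":0.022,"tz":-0.38,"rx":0,"ry":-23.66,"rz":0},{"tx":-0.126,"ty":0.022,"tz":-0.38,"rx":0,"ry":-23.66,"rz":0},{"tx":-0.126,"ty":0.022,"tz":-0.38,"rx":0,"ry":-23.66,"rz":0}], "gripper": 0.5, "newtons": 25}}

```text
t: 2.6
tool_pos: [0.5091, 0.3674, 0.1596]
orientation: [-0.47, -0.529, 0.529, 0.469]
wrist_force: [-0.7, 0.9, -0.6]
opening: 0.499
```

```bash
python3 - <<'E'
from h import *
from bench import robot, optics, finder
st=robot.observe(); print(st['t'],st['tool_pos'],st['opening'])
w=optics.capture('wrist'); pickle.dump(w,open('w1.pkl','wb')); cv2.imwrite('pics/w1.png',w['img'])
s=optics.capture('side'); pickle.dump(s,open('side1.pkl','wb'))
print([(world(w,*x['pixel'],.036).round(3),np.round(x['pixel']),round(x['p'],2)) for x in finder.pinpoint(w,'reader_head')][:4])
W=cloud(w); z=W[...,2]
m=(z>.06)&(z<.072)
n,lab=cv2.connectedComponents(m.astype(np.uint8))
for i in range(1,n):
    P=W[lab==i]
    if len(P)<300: continue
    print('reader',len(P),cv2.minAreaRect(P[:,:2].astype(np.float32)*1000),P[:,2].mean(),np.array(np.where(lab==i)).mean(1))
goal(st,[.507,.369,.036],97)
E
```

```text
2.6 [0.50912615 0.36736896 0.15960154] 0.4993570903046381
[(array([0.58 , 0.376, 0.036]), array([249., 317.]), 0.95), (array([0.363, 0.316, 0.036]), array([ 12., 279.]), 0.8)]
reader 3181 ((505.8800048828125, 305.219970703125), (117.94576263427734, 25.49178695678711), 6.633424282073975) 0.06568372404322967 [166.06821754 248.30399246]
reader 3528 ((512.1987915039062, 244.769287109375), (114.67668151855469, 25.361038208007812), 7.986817836761475) 0.0655838054600356 [171.34070295 181.22675737]
reader 4016 ((510.18896484375, 367.978515625), (139.98789978027344, 24.721033096313477), 6.296549320220947) 0.06577266265986438 [183.7440239  317.25473108]
 t [0.0019 0.1236 0.0019] r [ 0.01 -0.18 -0.01] rows 2.0
```

View pics/w1.png

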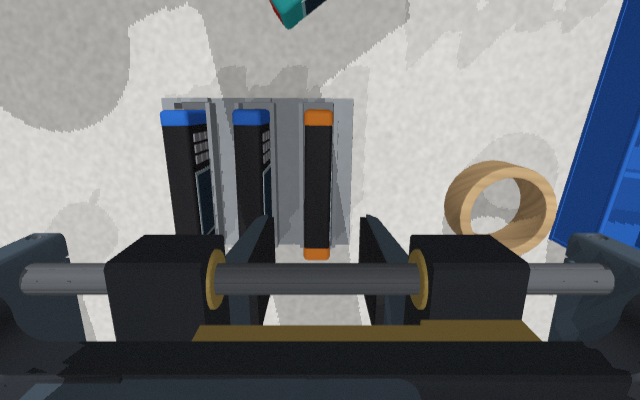

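{"fn": "carry_out", "kwargs": {"plan": [{"tx":0.0005,"ty":0.06,"tz":-0.001,"rx":0,"ry":0,"rz":0},{"tx":0.0005,"ty":0.1,"tz":-0.001,"rx":0,"ry":0,"rz":0},{"tx":0.0005,"ty":0.1236,"tz":-0.001,"rx":0,"ry":0,"rz":0},{"tx":0.0005,"ty":0.1236,"tz":-0.001,"rx":0,"ry":0,"rz":0},{"tx":0.0005,"ty":0.1236,"tz":-0.001,"rx":0,"ry":0,"rz":0}]}}

```text
t: 3.38
tool_pos: [0.5074, 0.3711, 0.0376]
orientation: [0.468, 0.53, -0.529, -0.468]
wrist_force: [-0.1, 0.2, -1.1]
opening: 0.497
```

{"fn": "carry_out", "kwargs": {"plan": [{"tx":0,"ty":0,"tz":0,"rx":0,"ry":0,"rz":0},{"tx":0,"ty":0,"tz":0,"rx":0,"ry":0,"rz":0},{"tx":0,"ty":0,"tz":0,"rx":0,"ry":0,"rz":0},{"tx":0,"ty":0,"tz":0,"rx":0,"ry":0,"rz":0}], "gripper": 1, "newtons": 25}}

```text
t: 3.88
tool_pos: [0.5074, 0.3711, 0.0377]
orientation: [0.468, 0.53, -0.529, -0.468]
wrist_force: [-0.1, 0.1, -0.6]
opening: 0.097
```

```bash
python3 - <<'E'
from h import *
from bench import robot, optics, finder
st=robot.observe(); print(st)
w=optics.capture('wrist'); cv2.imwrite('pics/w2.png',w['img'])
s=optics.capture('side'); cv2.imwrite('pics/s2.png',cv2.resize(s['img'][80:230,220:400],(720,600)))
E
```

```text
{'t': 3.875, 'joint_pos': array([ 5.36252051e-01,  6.58026601e-01,  1.48178606e+00,  3.67078230e-04,
        1.00049230e+00, -1.15803102e+00]), 'qd': array([ 0.00114662,  0.00198474, -0.00100011, -0.00112079,  0.00034294,
        0.00091518]), 'joint_efforts': array([ 5.79766184e-02, -9.36081433e+01, -2.93359548e+01,  2.30994294e-03,
        7.95527129e-02,  9.15025030e-04]), 'tool_pos': array([0.50742592, 0.3710572 , 0.03768809]), 'orientation': array([ 0.46828274,  0.53031972, -0.52938597, -0.4682123 ]), 'wrist_force': array([-0.08978375,  0.0703435 , -0.61615592]), 'torque': array([0.03455234, 0.04356626, 0.01834927]), 'opening': 0.09697112989083786}
```

View pics/w2.png

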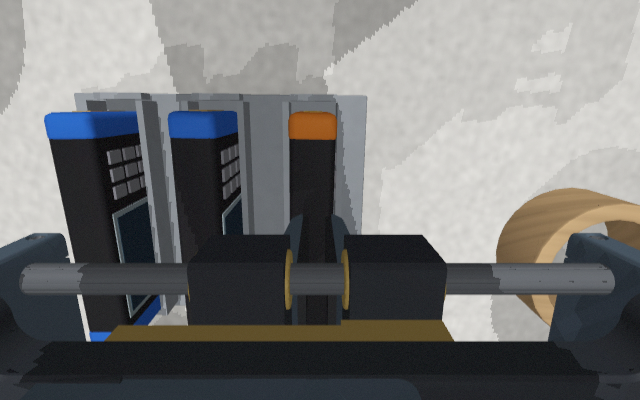

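View pics/s2.png

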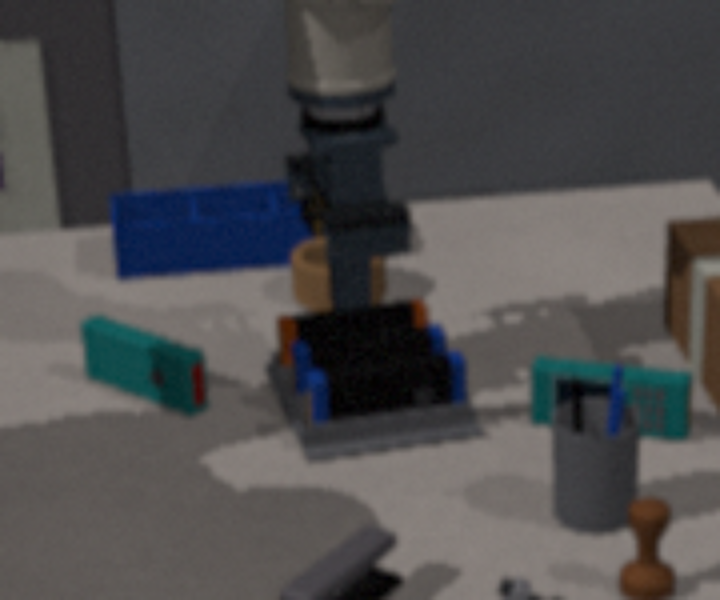

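{"fn": "carry_out", "kwargs": {"plan": [{"tx":0,"ty":0,"tz":0,"rx":0,"ry":0,"rz":0},{"tx":0,"ty":0,"tz":0,"rx":0,"ry":0,"rz":0}]}}

```text
t: 4.22
tool_pos: [0.5074, 0.371, 0.0375]
orientation: [0.468, 0.53, -0.53, -0.468]
wrist_force: [0.3, -0.4, 0.4]
opening: 0.008
```

```bash
python3 - <<'E'
from h import *
from bench import robot, optics, finder
w=optics.capture('wrist'); cv2.imwrite('pics/w3.png',w['img']); pickle.dump(w,open('w3.pkl','wb'))
s=optics.capture('side'); cv2.imwrite('pics/s3.png',cv2.resize(s['img'][110:210,260:380],(720,600)))
t=optics.capture('top')
W=cloud(w); z=W[...,2]
for r,q in [(150,312),(190,312),(220,312),(240,312),(235,303),(235,330),(250,318)]: print(r,q,W[r,q].round(4))
m=(z>.055)&(z<.075)
n,lab=cv2.connectedComponents(m.astype(np.uint8))
for i in range(1,n):
    P=W[lab==i]
    if len(P)<300: continue
    print('reader',len(P),cv2.minAreaRect(P[:,:2].astype(np.float32)*1000),P[:,2].mean(),np.array(np.where(lab==i)).mean(1))
cv2.imwrite('pics/t3.png',cv2.resize(t['img'][150:260,180:300],(655,600)))
E
```

```text
150 312 [0.4585 0.3622 0.0663]
190 312 [0.4796 0.3648 0.0658]
220 312 [0.4934 0.3666 0.0743]
240 312 [0.4932 0.3669 0.102 ]
235 303 [0.4716 0.3624 0.1524]
235 330 [0.4705 0.3698 0.1528]
250 318 [0.4928 0.3695 0.113 ]
reader 7187 ((487.9617919921875, 304.2086486816406), (82.94779205322266, 25.60032081604004), 6.494076251983643) 0.06512962465088658 [182.3357451  198.11061639]
reader 8474 ((498.290283203125, 243.1145477294922), (87.520263671875, 26.417448043823242), 7.957230091094971) 0.0645062068330085 [186.04614114  86.45763512]
reader 5046 ((480.3399963378906, 365.3000793457031), (82.054931640625, 25.6542911529541), 7.140401363372803) 0.06569428856942637 [167.11533888 311.8438367 ]
reader 1643 ((570.1844482421875, 252.92648315429688), (28.428054809570312, 25.772624969482422), 5.701592445373535) 0.06466813159866758 [310.60012173 109.23858795]
reader 666 ((560.1907348632812, 306.09588623046875), (21.33318328857422, 13.782776832580566), 7.627758979797363) 0.06601760380270132 [310.21621622 196.61561562]
```

View pics/w3.png

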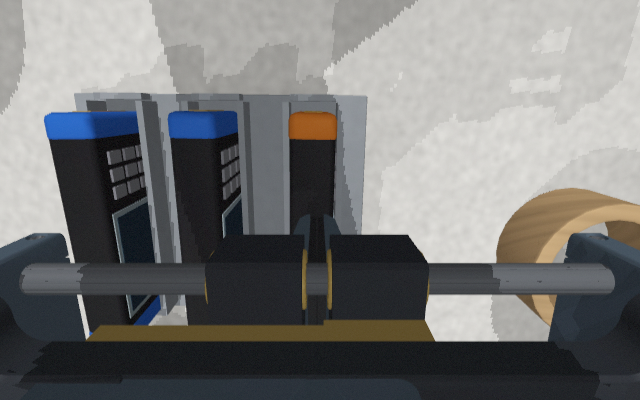

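View pics/s3.png

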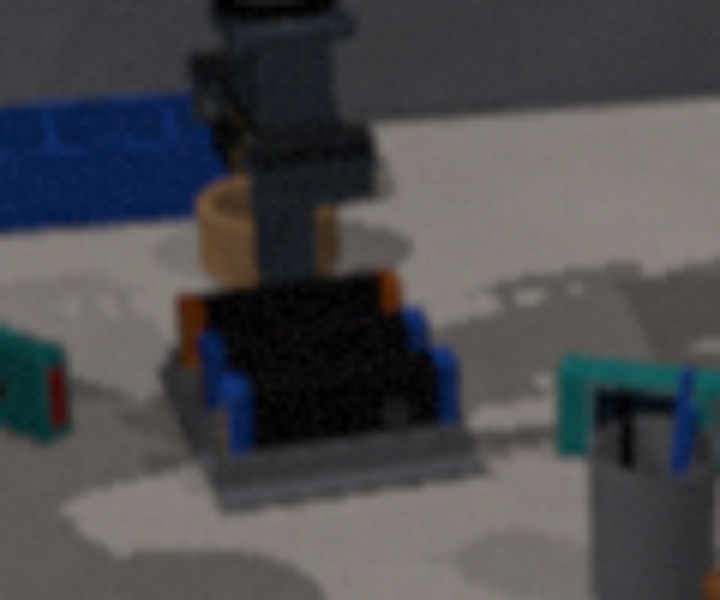

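```bash
python3 - <<'E'
from h import *
from bench import robot
for f,a,b in [('w1.pkl',255,275),('w1.pkl',358,375),('w3.pkl',300,335)]:
    w=pickle.load(open(f,'rb')); W=cloud(w)
    reg=W[205:245,a:b].reshape(-1,3)
    for r in range(210,244,3): print(r,[W[r,q].round(3).tolist() for q in range(a,b,6)][:4])
    cam=-np.array(w['R']).T@np.array(w['t']); print('cam',cam)
st=robot.observe(); print(st['tool_pos'])
E
```

```text
210 [[0.536, 0.313, 0.066], [0.536, 0.319, 0.065], [0.541, 0.322, 0.046], [0.547, 0.326, 0.026]]
213 [[0.539, 0.313, 0.066], [0.538, 0.319, 0.066], [0.544, 0.322, 0.047], [0.55, 0.326, 0.025]]
216 [[0.542, 0.314, 0.066], [0.497, 0.336, 0.195], [0.497, 0.339, 0.192], [0.553, 0.326, 0.027]]
219 [[0.497, 0.334, 0.199], [0.497, 0.337, 0.2], [0.498, 0.34, 0.195], [0.498, 0.343, 0.194]]
222 [[0.497, 0.335, 0.205], [0.497, 0.338, 0.204], [0.498, 0.34, 0.201], [0.499, 0.343, 0.194]]
225 [[0.497, 0.336, 0.209], [0.497, 0.339, 0.208], [0.498, 0.341, 0.205], [0.501, 0.343, 0.195]]
228 [[0.497, 0.337, 0.213], [0.496, 0.339, 0.213], [0.498, 0.341, 0.208], [0.503, 0.343, 0.194]]
231 [[0.497, 0.337, 0.216], [0.498, 0.339, 0.213], [0.498, 0.342, 0.212], [0.505, 0.343, 0.194]]
234 [[0.497, 0.338, 0.22], [0.498, 0.34, 0.216], [0.498, 0.343, 0.216], [0.506, 0.343, 0.195]]
237 [[0.496, 0.339, 0.226], [0.498, 0.341, 0.22], [0.499, 0.343, 0.216], [0.507, 0.344, 0.197]]
240 [[0.496, 0.339, 0.229], [0.497, 0.341, 0.225], [0.5, 0.343, 0.218], [0.509, 0.344, 0.196]]
243 [[0.497, 0.339, 0.229], [0.498, 0.342, 
[... 1512 characters left out ...]
, 0.086], [0.493, 0.367, 0.083], [0.493, 0.37, 0.083]]
228 [[0.493, 0.361, 0.09], [0.492, 0.364, 0.09], [0.493, 0.367, 0.087], [0.493, 0.37, 0.086]]
231 [[0.492, 0.361, 0.096], [0.492, 0.364, 0.094], [0.493, 0.367, 0.091], [0.493, 0.37, 0.091]]
234 [[0.492, 0.361, 0.099], [0.492, 0.364, 0.098], [0.493, 0.367, 0.095], [0.493, 0.37, 0.095]]
237 [[0.472, 0.362, 0.154], [0.492, 0.364, 0.101], [0.493, 0.367, 0.099], [0.492, 0.369, 0.1]]
240 [[0.471, 0.362, 0.157], [0.492, 0.364, 0.106], [0.493, 0.367, 0.102], [0.493, 0.37, 0.101]]
243 [[0.471, 0.362, 0.16], [0.492, 0.364, 0.109], [0.493, 0.367, 0.105], [0.493, 0.37, 0.105]]
cam [0.43718921 0.36191748 0.24003201]
[0.50739823 0.37106637 0.03751892]
```

{"fn": "carry_out", "kwargs": {"plan": [{"tx":0,"ty":0,"tz":0,"rx":0,"ry":0,"rz":0},{"tx":0,"ty":0,"tz":0,"rx":0,"ry":0,"rz":0},{"tx":0,"ty":0,"tz":0,"rx":0,"ry":0,"rz":0},{"tx":0,"ty":0,"tz":0,"rx":0,"ry":0,"rz":0},{"tx":0,"ty":0,"tz":0,"rx":0,"ry":0,"rz":0}], "gripper": 0.52}}

```text
t: 5.0
tool_pos: [0.5074, 0.371, 0.0375]
orientation: [0.468, 0.53, -0.529, -0.468]
wrist_force: [0.3, -0.3, -0.6]
opening: 0.471
```

{"fn": "carry_out", "kwargs": {"plan": [{"tx":0.001,"ty":0.012,"tz":0,"rx":0,"ry":0,"rz":0},{"tx":0.001,"ty":0.024,"tz":0,"rx":0,"ry":0,"rz":0},{"tx":0.001,"ty":0.034,"tz":0,"rx":0,"ry":0,"rz":0},{"tx":0.001,"ty":0.034,"tz":0,"rx":0,"ry":0,"rz":0}]}}

```text
t: 5.5
tool_pos: [0.5066, 0.3716, 0.0023]
orientation: [-0.468, -0.53, 0.53, 0.468]
wrist_force: [0.4, -0.0, 0.4]
opening: 0.48
```

```bash
python3 - <<'E'
from h import *
from bench import robot, optics, finder
w=optics.capture('wrist'); cv2.imwrite('pics/w4.png',w['img']); pickle.dump(w,open('w4.pkl','wb'))
print(robot.observe()['opening'])
E
```

```text
0.4838516982446458
```

View pics/w4.png

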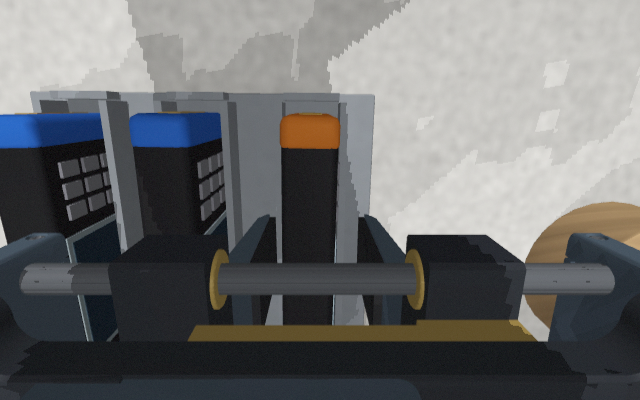

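{"fn": "carry_out", "kwargs": {"plan": [{"tx":-0.003,"ty":0,"tz":0,"rx":0,"ry":0,"rz":0},{"tx":-0.003,"ty":0,"tz":0,"rx":0,"ry":0,"rz":0},{"tx":-0.003,"ty":0,"tz":0,"rx":0,"ry":0,"rz":0},{"tx":-0.003,"ty":0,"tz":0,"rx":0,"ry":0,"rz":0},{"tx":-0.003,"ty":0,"tz":0,"rx":0,"ry":0,"rz":0}], "gripper": 1, "newtons": 25}}

```text
t: 6.18
tool_pos: [0.5076, 0.3688, 0.0033]
orientation: [0.468, 0.53, -0.53, -0.468]
wrist_force: [-0.1, -2.3, 5.8]
opening: 0.261
```

{"fn": "carry_out", "kwargs": {"plan": [{"tx":0,"ty":-0.04,"tz":0,"rx":0,"ry":0,"rz":0},{"tx":0,"ty":-0.08,"tz":0,"rx":0,"ry":0,"rz":0},{"tx":0,"ty":-0.12,"tz":0,"rx":0,"ry":0,"rz":0},{"tx":0,"ty":-0.15,"tz":0,"rx":0,"ry":0,"rz":0}]}}

```text
t: 6.68
tool_pos: [0.5075, 0.369, 0.1549]
orientation: [0.468, 0.53, -0.529, -0.468]
wrist_force: [0.4, 0.6, -4.3]
opening: 0.259
```

```bash
python3 - <<'E'
from h import *
from bench import robot, optics, finder
w=optics.capture('wrist'); cv2.imwrite('pics/w5.png',w['img']); pickle.dump(w,open('w5.pkl','wb'))
s=optics.capture('side'); cv2.imwrite('pics/s5.png',cv2.resize(s['img'][60:260,200:440],(720,600)))
st=robot.observe();print(st['opening'],st['tool_pos'],st['wrist_force'])
E
```

```text
0.26193120550035015 [0.50890634 0.36983093 0.1563512 ] [ 0.68241783  0.62527021 -3.36714726]
```

View pics/w5.png

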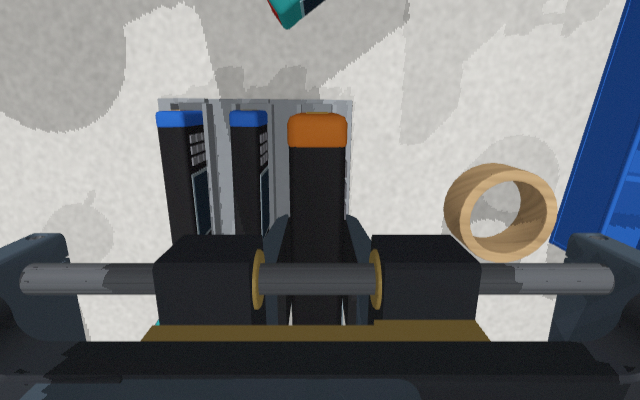

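View pics/s5.png

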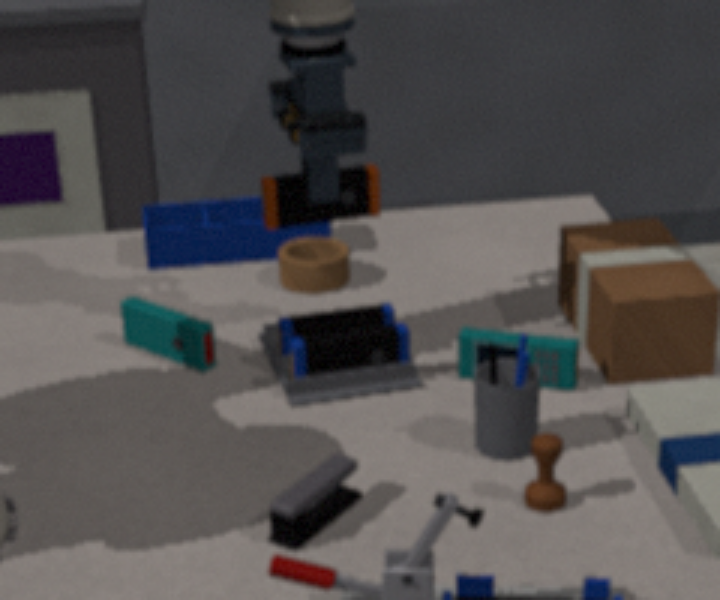

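```bash
python3 - <<'E'
from h import *
from bench import robot
goal(robot.observe(),[.53,.115,.10],74)
c=pickle.load(open('top0.pkl','rb')); W=cloud(c); z=W[...,2]
# stapler & obstacles extents
m=(z>.015)
n,lab=cv2.connectedComponents(m.astype(np.uint8))
for i in range(1,n):
    P=W[lab==i]
    if len(P)<40 or P[:,0].mean()<.2: continue
    print(len(P),P.min(0).round(3),P.max(0).round(3))
E
```

```text
t [-0.2556  0.0557  0.0107] r [ 0.25 23.07  0.19] rows 4.2
2384 [0.816 0.181 0.015] [0.953 0.423 0.121]
2040 [ 0.816 -0.187  0.015] [0.945 0.113 0.048]
45 [ 0.855 -0.288  0.015] [ 0.906 -0.264  0.024]
308 [0.65  0.175 0.015] [0.782 0.253 0.07 ]
256 [0.634 0.034 0.015] [0.706 0.102 0.138]
100 [ 0.663 -0.075  0.016] [ 0.697 -0.034  0.088]
735 [ 0.385 -0.317  0.015] [ 0.696 -0.213  0.149]
355 [0.441 0.22  0.015] [0.598 0.268 0.074]
2363 [ 0.349 -0.764  0.015] [ 0.551 -0.629  0.132]
367 [0.435 0.28  0.015] [0.592 0.336 0.075]
371 [0.433 0.343 0.015] [0.586 0.386 0.075]
293 [0.468 0.511 0.015] [0.562 0.606 0.052]
1029 [0.29  0.638 0.015] [0.552 0.745 0.069]
235 [ 0.397 -0.094  0.015] [0.495 0.004 0.058]
311 [ 0.383 -0.572  0.015] [ 0.481 -0.489  0.033]
318 [0.257 0.308 0.015] [0.364 0.421 0.068]
```

{"fn": "carry_out", "kwargs": {"plan": [{"tx":-0.062,"ty":0,"tz":0.003,"rx":0,"ry":4,"rz":0},{"tx":-0.125,"ty":0,"tz":0.006,"rx":0,"ry":12,"rz":0},{"tx":-0.18,"ty":0.01,"tz":0.009,"rx":0,"ry":18,"rz":0},{"tx":-0.235,"ty":0.03,"tz":0.011,"rx":0,"ry":23,"rz":0},{"tx":-0.2556,"ty":0.056,"tz":0.011,"rx":0.25,"ry":23,"rz":0.2},{"tx":-0.2556,"ty":0.056,"tz":0.011,"rx":0.25,"ry":23,"rz":0.2}]}}

```text
t: 7.52
tool_pos: [0.528, 0.1135, 0.0971]
orientation: [-0.564, -0.424, 0.427, 0.566]
wrist_force: [0.1, 0.9, -3.2]
opening: 0.26
```

```bash
python3 - <<'E'
from h import *
from bench import robot, optics
st=robot.observe();print(st['opening'],st['tool_pos'],st['wrist_force']);goal(st,[.53,.115,-.002],74)
E
```

```text
0.2602882548556182 [0.52798371 0.11351898 0.0971043 ] [ 0.1001974   0.89353888 -3.1723046 ]
 t [ 0.0022  0.0991 -0.002 ] r [-0.25 -0.05 -0.11] rows 1.6
```

{"fn": "carry_out", "kwargs": {"plan": [{"tx":0,"ty":0.05,"tz":0,"rx":0,"ry":0,"rz":0},{"tx":0,"ty":0.08,"tz":0,"rx":0,"ry":0,"rz":0},{"tx":0,"ty":0.092,"tz":0,"rx":0,"ry":0,"rz":0},{"tx":0,"ty":0.096,"tz":0,"rx":0,"ry":0,"rz":0},{"tx":0,"ty":0.098,"tz":0,"rx":0,"ry":0,"rz":0}]}}

```text
t: 8.15
tool_pos: [0.5282, 0.1138, -0.0001]
orientation: [-0.564, -0.424, 0.426, 0.565]
wrist_force: [-0.1, -0.1, -3.0]
opening: 0.261
```

```bash
python3 - <<'E'
from h import *
from bench import robot, optics
st=robot.observe();print(st['opening'],st['tool_pos'],st['wrist_force'])
w=optics.capture('wrist'); cv2.imwrite('pics/w6.png',w['img'])
s=optics.capture('side'); cv2.imwrite('pics/s6.png',cv2.resize(s['img'][130:250,260:400],(700,600)))
E
```

```text
0.26104619988232025 [ 5.28186263e-01  1.13815494e-01 -9.80372961e-05] [-0.06796534 -0.11076777 -2.99756482]
```

View pics/s6.png

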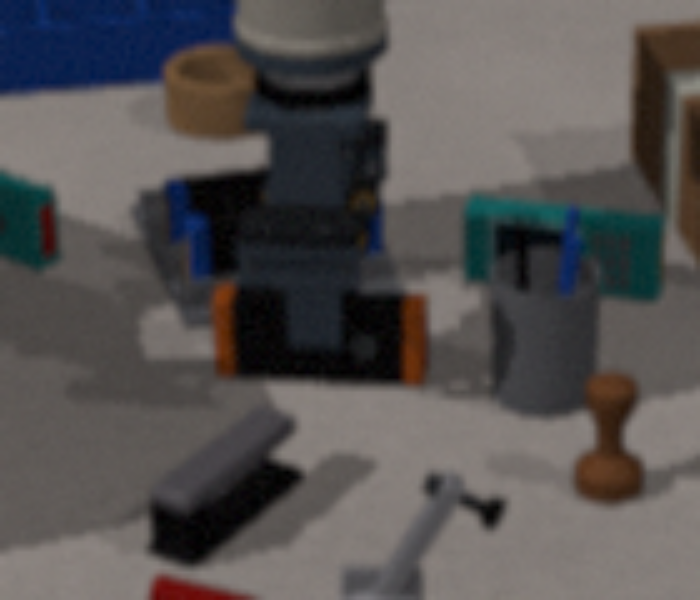

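{"fn": "carry_out", "kwargs": {"plan": [{"tx":0,"ty":0.002,"tz":0,"rx":0,"ry":0,"rz":0},{"tx":0,"ty":0.003,"tz":0,"rx":0,"ry":0,"rz":0}]}}

```text
t: 8.5
tool_pos: [0.5284, 0.1137, -0.0027]
orientation: [-0.564, -0.424, 0.426, 0.565]
wrist_force: [-3.7, 0.0, 29.7]
opening: 0.264
```

{"fn": "carry_out", "kwargs": {"plan": [{"tx":0,"ty":-0.0015,"tz":0,"rx":0,"ry":0,"rz":0}]}}

```text
t: 8.62
tool_pos: [0.5284, 0.1137, -0.0011]
orientation: [-0.564, -0.424, 0.426, 0.565]
wrist_force: [0.4, -0.2, -2.8]
opening: 0.262
```

{"fn": "carry_out", "kwargs": {"plan": [{"tx":0,"ty":0,"tz":0,"rx":0,"ry":0,"rz":0},{"tx":0,"ty":0,"tz":0,"rx":0,"ry":0,"rz":0},{"tx":0,"ty":0,"tz":0,"rx":0,"ry":0,"rz":0},{"tx":0,"ty":-0.005,"tz":0,"rx":0,"ry":0,"rz":0},{"tx":0,"ty":-0.012,"tz":0,"rx":0,"ry":0,"rz":0},{"tx":0,"ty":-0.012,"tz":0,"rx":0,"ry":0,"rz":0}], "gripper": 0}}

```text
t: 9.38
tool_pos: [0.5289, 0.1137, 0.0116]
orientation: [-0.565, -0.425, 0.426, 0.565]
wrist_force: [-0.9, 0.3, 0.2]
opening: 0.887
```

```bash
python3 - <<'E'
from h import *
from bench import robot, optics
st=robot.observe();print(st['opening'],st['tool_pos'],st['wrist_force'])
w=optics.capture('wrist'); cv2.imwrite('pics/w7.png',w['img'])
E
```

```text
0.8872611163426027 [0.52892722 0.11373318 0.01164863] [-0.92317852  0.3075432   0.2413486 ]
```

View pics/w7.png

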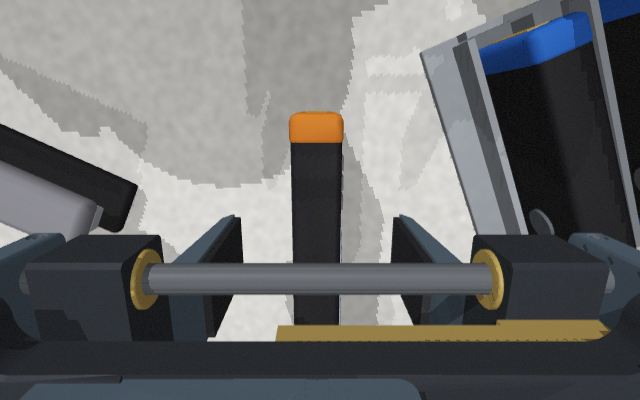

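{"fn": "carry_out", "kwargs": {"plan": [{"tx":-0.022,"ty":-0.004,"tz":0,"rx":0,"ry":0,"rz":0},{"tx":-0.03,"ty":-0.004,"tz":0,"rx":0,"ry":0,"rz":0},{"tx":-0.038,"ty":-0.004,"tz":0,"rx":0,"ry":0,"rz":0},{"tx":-0.046,"ty":-0.004,"tz":0,"rx":0,"ry":0,"rz":0},{"tx":-0.054,"ty":-0.004,"tz":0,"rx":0,"ry":0,"rz":0},{"tx":-0.061,"ty":-0.004,"tz":0,"rx":0,"ry":0,"rz":0},{"tx":-0.067,"ty":-0.004,"tz":0,"rx":0,"ry":0,"rz":0},{"tx":-0.067,"ty":-0.004,"tz":0,"rx":0,"ry":0,"rz":0}]}}

```text
t: 10.42
tool_pos: [0.5101, 0.049, 0.0154]
orientation: [-0.565, -0.425, 0.426, 0.565]
wrist_force: [-0.3, -0.1, 0.2]
opening: 1.003
```

```bash
python3 - <<'E'
from h import *
from bench import robot, optics
st=robot.observe();print(st['opening'],st['tool_pos'],st['wrist_force'])
w=optics.capture('wrist'); cv2.imwrite('pics/w8.png',w['img'])
E
```

```text
1.0026716004743212 [0.5100897  0.0489504  0.01537558] [-0.33568746 -0.10850935  0.19564108]
```

View pics/w8.png

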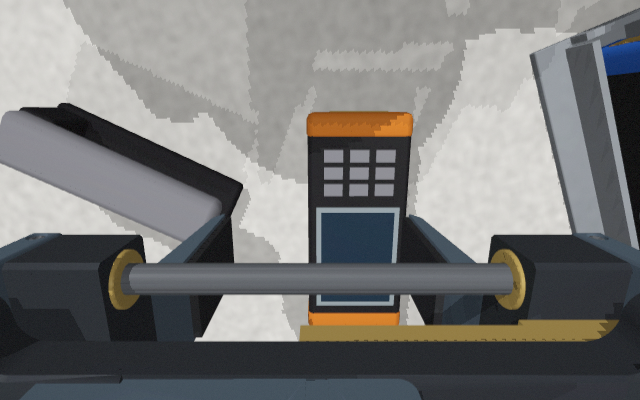

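```bash
cat >> h.py <<'E'
def flat(c,lo,hi,box):
    W=cloud(c); z=W[...,2]
    m=(z>lo)&(z<hi)&(W[...,0]>box[0])&(W[...,0]<box[1])&(W[...,1]>box[2])&(W[...,1]<box[3])
    n,lab=cv2.connectedComponents(m.astype(np.uint8))
    for i in range(1,n):
        P=W[lab==i]
        if len(P)<60: continue
        print(len(P),cv2.minAreaRect(P[:,:2].astype(np.float32)*1000),P[:,2].mean().round(4))
    P=W[m]; print('all',cv2.minAreaRect(P[:,:2].astype(np.float32)*1000))
E
python3 - <<'E'
from h import *
from bench import robot, optics
t=optics.capture('top');s=optics.capture('side');w=optics.capture('wrist')
print('w');flat(w,.019,.029,(.42,.62,.015,.15))
print('t');flat(t,.017,.031,(.42,.62,.015,.15))
print('s');flat(s,.017,.031,(.42,.62,.015,.15))
E
```

```text
w
14935 ((495.73211669921875, 79.2199478149414), (60.63536071777344, 92.2913589477539), 74.15139770507812) 0.0244
2813 ((571.6014404296875, 57.22346878051758), (60.98930358886719, 24.075347900390625), 74.06273651123047) 0.0245
all ((517.2689819335938, 72.79397583007812), (60.988128662109375, 137.13397216796875), 74.01742553710938)
t
all ((0.0, 0.0), (0.0, 0.0), 0.0)
s
122 ((465.50714111328125, 78.68916320800781), (48.31803894042969, 67.54817962646484), 6.637818336486816) 0.0224
197 ((554.5089111328125, 57.28261947631836), (71.59971618652344, 63.1180419921875), 78.04850769042969) 0.0225
all ((517.2752685546875, 67.98352813720703), (70.81085205078125, 139.94857788085938), 74.2010269165039)
```

```bash
python3 - <<'E'
from h import *
from bench import robot
st=robot.observe();goal(st,[.5288,.0695,.0154],74);goal(st,[.5288,.0695,-.0295],74)
E
```

```text
t [ 0.0243 -0.0001 -0.0123] r [-0.09 -0.04 -0.04] rows 0.4
 t [ 0.0244  0.0448 -0.0123] r [-0.09 -0.04 -0.04] rows 0.8
```

{"fn": "carry_out", "kwargs": {"plan": [{"tx":0.0244,"ty":-0.002,"tz":-0.0123,"rx":0,"ry":0,"rz":0},{"tx":0.0244,"ty":-0.002,"tz":-0.0123,"rx":0,"ry":0,"rz":0},{"tx":0.0244,"ty":0.01,"tz":-0.0123,"rx":0,"ry":0,"rz":0}], "gripper": 0.14}}

```text
t: 11.0
tool_pos: [0.529, 0.0696, 0.0053]
orientation: [-0.565, -0.425, 0.426, 0.565]
wrist_force: [-0.4, 0.5, -0.5]
opening: 0.857
```

```bash
python3 - <<'E'
from h import *
from bench import robot, optics
st=robot.observe();print(st['opening'],st['tool_pos'],st['wrist_force'])
w=optics.capture('wrist'); cv2.imwrite('pics/w9.png',w['img']);flat(w,.019,.029,(.42,.62,.015,.15)); W=cloud(w)
goal(st,[.5288,.0695,-.0295],74)
for r in (225,235):
  for q in list(range(215,260,6))+list(range(375,420,6)): print(r,q,W[r,q].round(3).tolist())
E
```

```text
0.8566207243453757 [0.52897308 0.069567   0.00534887] [-0.39133245  0.48483255 -0.51220013]
18515 ((499.3312683105469, 77.99114227294922), (61.18122482299805, 99.97772216796875), 74.04268646240234) 0.0244
2577 ((576.3450317382812, 56.05585479736328), (60.71905517578125, 20.76761817932129), 74.4159927368164) 0.0243
all ((518.8629150390625, 72.4062728881836), (61.18122482299805, 140.60659790039062), 74.04268646240234)
 t [-0.0001  0.0348  0.0001] r [-0.03 -0.01 -0.02] rows 0.6
225 215 [0.514, 0.005, -0.001]
225 221 [0.501, 0.03, 0.053]
225 227 [0.502, 0.033, 0.054]
225 233 [0.504, 0.034, 0.05]
225 239 [0.506, 0.035, 0.046]
225 245 [0.52, 0.024, -0.0]
225 251 [0.521, 0.028, -0.0]
225 257 [0.522, 0.031, -0.001]
225 375 [0.543, 0.106, -0.0]
225 381 [0.544, 0.109, -0.001]
225 387 [0.545, 0.113, -0.001]
225 393 [0.528, 0.111, 0.044]
225 399 [0.526, 0.113, 0.051]
225 405 [0.525, 0.115, 0.055]
225 411 [0.526, 0.118, 0.054]
225 417 [0.55, 0.132, 0.0]
235 215 [0.501, 0.031, 0.068]
235 221 [0.502, 0.033, 0.066]
235 227 [0.504, 0.035, 0.064]
235 233 [0.506, 0.035, 0.059]
235 239 [0.511, 0.034, 0.047]
235 245 [0.526, 0.022, -0.0]
235 251 [0.527, 0.026, 0.001]
235 257 [0.528, 0.029, -0.0]
235 375 [0.549, 0.104, 0.001]
235 381 [0.551, 0.108, -0.0]
235 387 [0.552, 0.112, -0.001]
235 393 [0.533, 0.11, 0.046]
235 399 [0.528, 0.111, 0.057]
235 405 [0.526, 0.112, 0.065]
235 411 [0.526, 0.115, 0.065]
235 417 [0.526, 0.117, 0.068]
```

View pics/w9.png

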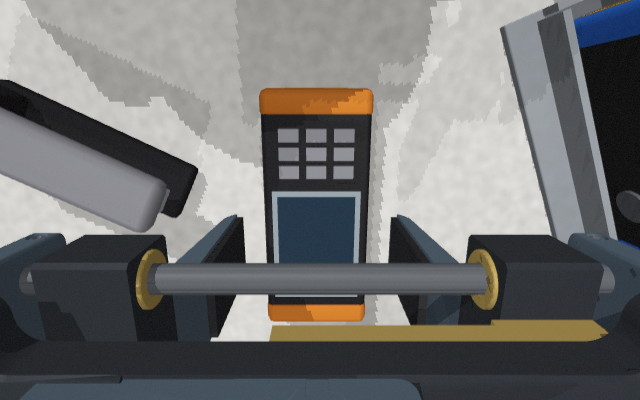

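{"fn": "carry_out", "kwargs": {"plan": [{"tx":0,"ty":0.015,"tz":0,"rx":0,"ry":0,"rz":0},{"tx":0,"ty":0.026,"tz":0,"rx":0,"ry":0,"rz":0},{"tx":0,"ty":0.031,"tz":0,"rx":0,"ry":0,"rz":0},{"tx":0,"ty":0.034,"tz":0,"rx":0,"ry":0,"rz":0}]}}

```text
t: 11.55
tool_pos: [0.5275, 0.0692, -0.0307]
orientation: [-0.564, -0.424, 0.426, 0.566]
wrist_force: [-0.5, -1.1, -0.4]
opening: 0.86
```

{"fn": "carry_out", "kwargs": {"plan": [{"tx":0,"ty":0,"tz":0,"rx":0,"ry":0,"rz":0},{"tx":0,"ty":0,"tz":0,"rx":0,"ry":0,"rz":0},{"tx":0,"ty":0,"tz":0,"rx":0,"ry":0,"rz":0}], "gripper": 1, "newtons": 30}}

```text
t: 11.92
tool_pos: [0.5277, 0.0693, -0.0304]
orientation: [-0.564, -0.424, 0.426, 0.565]
wrist_force: [-0.3, 0.4, 1.7]
opening: 0.658
```

{"fn": "carry_out", "kwargs": {"plan": [{"tx":0,"ty":-0.04,"tz":0,"rx":0,"ry":0,"rz":0},{"tx":0,"ty":-0.09,"tz":0,"rx":0,"ry":0,"rz":0},{"tx":0,"ty":-0.14,"tz":0,"rx":0,"ry":0,"rz":0},{"tx":0,"ty":-0.16,"tz":0,"rx":0,"ry":0,"rz":0}]}}

```text
t: 12.42
tool_pos: [0.5291, 0.0693, 0.1324]
orientation: [0.565, 0.425, -0.425, -0.565]
wrist_force: [0.2, 0.1, -3.7]
opening: 0.655
```

```bash
python3 - <<'E'
from h import *
from bench import robot, optics
st=robot.observe();print(st['opening'],st['tool_pos'],st['wrist_force'])
w=optics.capture('wrist'); cv2.imwrite('pics/w10.png',w['img'])
s=optics.capture('side'); pickle.dump(s,open('side2.pkl','wb'))
t=optics.capture('top'); pickle.dump(t,open('top2.pkl','wb'))
for c,nm in ((t,'t'),(s,'s')):
    W=cloud(c); hsv=cv2.cvtColor(c['img'],cv2.COLOR_BGR2HSV)
    m=(hsv[...,0]>105)&(hsv[...,0]<130)&(hsv[...,1]>150)&(hsv[...,2]>60)&(abs(W[...,0]-.6)<.15)&(abs(W[...,1]+.27)<.1)
    n,lab=cv2.connectedComponents(m.astype(np.uint8))
    for i in range(1,n):
        P=W[lab==i]
        if len(P)>3: print(nm,len(P),P.mean(0).round(4),np.array(np.where(lab==i)).mean(1).round(1))
    z=W[...,2]; m=(z>.006)&(z<.014)&(abs(W[...,0]-.56)<.16)&(abs(W[...,1]+.26)<.12)
    m=cv2.morphologyEx(m.astype(np.uint8),cv2.MORPH_OPEN,np.ones((2,2),np.uint8))
    m2=cv2.morphologyEx(m,cv2.MORPH_CLOSE,np.ones((7,7),np.uint8))
    n,lab,stt,_=cv2.connectedComponentsWithStats(m2); i=1+np.argmax(stt[1:,4]); P=W[(lab==i)&(m>0)]
    print(nm,'plate',len(P),cv2.minAreaRect(P[:,:2].astype(np.float32)*1000))
    cv2.imwrite(f'pics/crop_{nm}2.png',cv2.resize(c['img'][145:245,345:415] if nm=='t' else c['img'][220:300,280:430],(560,800) if nm=='t' else (750,400),interpolation=cv2.INTER_CUBIC)[:600])
E
```

```text
0.6554333947642892 [0.52911896 0.06933577 0.13244044] [ 0.19519003  0.13730811 -3.74952922]
t 15 [ 0.6908 -0.2914  0.0323] [157.9 385.5]
t 7 [ 0.6809 -0.2509  0.0393] [160. 376.]
t 9 [ 0.6618 -0.3223  0.0374] [164.1 393.7]
t 4 [ 0.5838 -0.2282  0.0379] [183.2 371.8]
t 12 [ 0.5548 -0.2975  0.0375] [189.8 389.3]
t plate 626 ((571.1748657226562, -271.166259765625), (127.40079498291016, 254.58859252929688), 71.79634857177734)
s 55 [ 0.5717 -0.233   0.0301] [254.9 358. ]
s 49 [ 0.6789 -0.2577  0.0287] [256.3 398.3]
s 31 [ 0.5376 -0.2695  0.0291] [264.4 348.3]
s 126 [ 0.6705 -0.3184  0.0271] [270.3 401.5]
s 123 [ 0.5558 -0.3012  0.0275] [271.2 357.4]
s plate 1193 ((571.6334838867188, -269.5483703613281), (128.4748077392578, 260.459228515625), 76.21075439453125)
```

View pics/crop_s2.png

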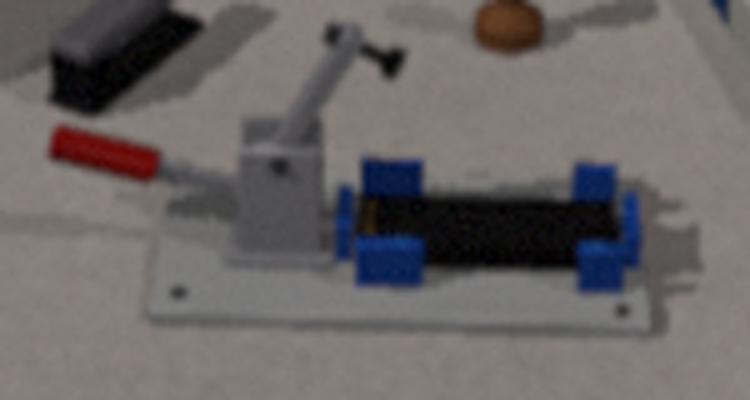

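View pics/w10.png

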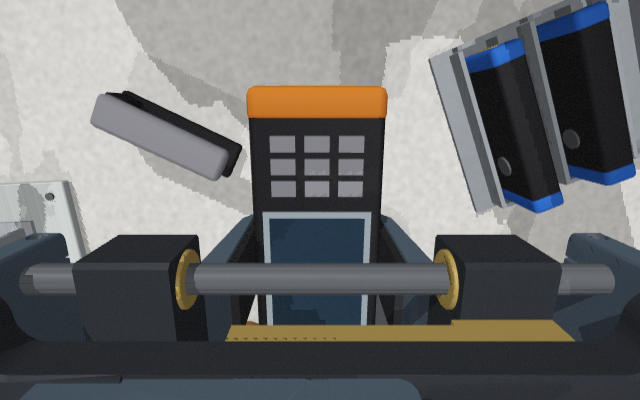

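```bash
python3 - <<'E'
from h import *
from bench import robot
goal(robot.observe(),[.7255,-.1378,.15],74)
E
```

```text
t [-0.1446 -0.0201 -0.2465] r [-0.07 -0.04 -0.04] rows 4.6
```

{"fn": "carry_out", "kwargs": {"plan": [{"tx":-0.035,"ty":-0.02,"tz":-0.05,"rx":0,"ry":0,"rz":0},{"tx":-0.07,"ty":-0.02,"tz":-0.1,"rx":0,"ry":0,"rz":0},{"tx":-0.1,"ty":-0.02,"tz":-0.15,"rx":0,"ry":0,"rz":0},{"tx":-0.13,"ty":-0.02,"tz":-0.2,"rx":0,"ry":0,"rz":0},{"tx":-0.145,"ty":-0.02,"tz":-0.246,"rx":0,"ry":0,"rz":0},{"tx":-0.145,"ty":-0.02,"tz":-0.246,"rx":0,"ry":0,"rz":0},{"tx":-0.145,"ty":-0.02,"tz":-0.246,"rx":0,"ry":0,"rz":0}]}}

```text
t: 13.45
tool_pos: [0.7237, -0.1375, 0.1475]
orientation: [-0.564, -0.424, 0.427, 0.566]
wrist_force: [-0.3, 0.4, -3.6]
opening: 0.657
```

```bash
python3 - <<'E'
from h import *
from bench import robot, optics, finder
st=robot.observe();print(st['opening'],st['tool_pos'],st['wrist_force'])
w=optics.capture('wrist'); cv2.imwrite('pics/w11.png',w['img']);pickle.dump(w,open('w11.pkl','wb'))
for th,z in [('nest_seat',.038),('nest_head',.038),('clamp_pivot',.038),('nest',0),('handle_grip',.065)]:
    print(th,[(world(w,*x['pixel'],z).round(4),np.round(x['pixel']),round(x['p'],2)) for x in finder.pinpoint(w,th)][:2])
E
```

```text
0.6565153504637009 [ 0.72367951 -0.13754821  0.14751177] [-0.31113138  0.3852138  -3.63836153]
nest_seat [(array([ 0.6175, -0.2757,  0.038 ]), array([116., 137.]), 0.58)]
nest_head [(array([ 0.6856, -0.2941,  0.038 ]), array([192., 148.]), 0.77)]
clamp_pivot []
nest [(array([ 0.5368, -0.2589,  0.    ]), array([ 26., 139.]), 0.7)]
handle_grip []
```

View pics/w11.png

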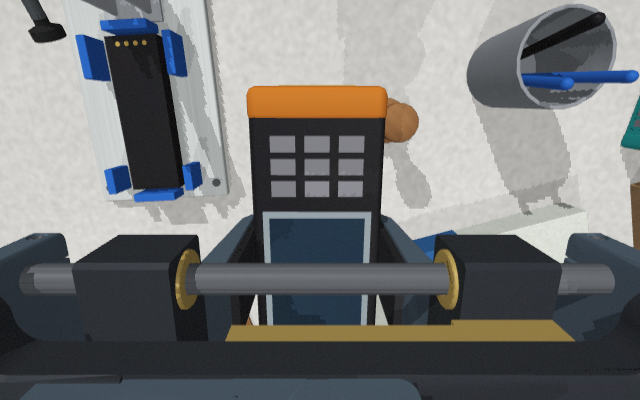

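```bash
python3 - <<'E'
from h import *
w=pickle.load(open('w11.pkl','rb'))
W=cloud(w); z=W[...,2]; hsv=cv2.cvtColor(w['img'],cv2.COLOR_BGR2HSV)
roi=(np.indices(z.shape)[0]<215)&(np.indices(z.shape)[1]<235)
def comp(m,nm):
    n,lab=cv2.connectedComponents(m.astype(np.uint8))
    for i in range(1,n):
        P=W[lab==i]
        if len(P)<60: continue
        rc=cv2.minAreaRect(P[:,:2].astype(np.float32)*1000); print(nm,len(P),np.round(rc[0],1),np.round(rc[1],1),round(rc[2],1),P[:,2].mean().round(4),np.array(np.where(lab==i)).mean(1).round())
comp(roi&(z>.022)&(z<.030)&(hsv[...,2]<70),'ped')
blue=(hsv[...,0]>100)&(hsv[...,0]<130)&(hsv[...,1]>120)
comp(roi&blue&(z>.0355)&(z<.042),'side')
comp(roi&blue&(z>.0315)&(z<.0362),'end')
# plate edge right
comp(roi&(z>.007)&(z<.013),'plate')
P=W[roi&(z>.007)&(z<.013)]; print(P[:,2].mean())
E
```

```text
ped 7626 [ 617.8 -275.3] [ 48.  140.2] 77.1 0.0258 [111. 144.]
side 435 [ 575.7 -227.8] [ 8.5 35.7] 76.5 0.0377 [ 52. 169.]
side 440 [ 558.9 -299.5] [ 9.  35.2] 77.2 0.0376 [56. 84.]
side 220 [ 683.  -252.5] [ 8.5 23.1] 78.6 0.0377 [177. 188.]
side 222 [ 666.4 -324.5] [ 9.6 23. ] 77.6 0.0377 [181. 111.]
end 491 [ 542.8 -257.9] [40.1  8.5] 77.0 0.0336 [ 24. 124.]
end 99 [ 576.7 -224.5] [ 1.6 34.8] 77.6 0.0339 [ 52. 174.]
end 138 [ 559.7 -296.5] [ 3.1 35.5] 74.6 0.0339 [57. 91.]
end 79 [ 666.3 -321.2] [ 6. 23.] 90.0 0.0339 [180. 116.]
end 317 [ 692.2 -292.6] [40.8  7.5] 77.9 0.0339 [197. 154.]
plate 4893 [ 597.9 -314.8] [ 45.8 190. ] 76.9 0.0099 [97. 99.]
plate 7627 [ 618.8 -234.4] [ 49.8 185.6] 76.9 0.0099 [ 96. 195.]
0.009901278713724699
```

```bash
python3 - <<'E'
from h import *
from bench import robot
w=pickle.load(open('w11.pkl','rb'))
W=cloud(w); z=W[...,2]; st=robot.observe(); print(st['tool_pos'])
print([W[r,q].round(4).tolist() for r,q in [(100,317),(140,260),(140,375),(195,317)]])
g=np.indices(z.shape); m=(g[0]<212)&(g[1]>235)&(g[1]<395)&(abs(z-np.median(z[150:190,300:340]))<.006)
P=W[m]; rc=cv2.minAreaRect(P[:,:2].astype(np.float32)*1000); print(rc, P[:,2].mean())
b=cv2.boxPoints(rc); b=b[np.argsort(b[:,0])]; foot=b[:2].mean(0); ax=b[2:].mean(0)-b[:2].mean(0); ax/=np.linalg.norm(ax)
print('foot',foot,'yaw',np.degrees(np.arctan2(ax[1],ax[0])),'centre',foot+70*ax,'rel tcp',foot+70*ax-st['tool_pos'][:2]*1000)
E
```

```text
[ 0.72457103 -0.1374593   0.15007246]
[[0.6531, -0.1168, 0.2013], [0.6625, -0.1454, 0.2014], [0.6763, -0.097, 0.2015], [0.6929, -0.1281, 0.2029]]
((0.0, 0.0), (0.0, 0.0), 0.0) nan
foot [0. 0.] yaw nan centre [nan nan] rel tcp [nan nan]<stdin>:7: RuntimeWarning: Mean of empty slice.
  ret = ret.dtype.type(ret / rcount)
<stdin>:8: RuntimeWarning: invalid value encountered in divide
```

```bash
python3 - <<'E'
from h import *
from bench import robot
w=pickle.load(open('w11.pkl','rb'))
W=cloud(w); z=W[...,2]; st=robot.observe()
g=np.indices(z.shape); m=(g[0]<205)&(g[1]>235)&(g[1]<395)&(abs(z-.2018)<.005)
P=W[m]; rc=cv2.minAreaRect(P[:,:2].astype(np.float32)*1000); print(rc, P[:,2].mean())
b=cv2.boxPoints(rc); b=b[np.argsort(b[:,0])]; foot=b[:2].mean(0); ax=b[2:].mean(0)-b[:2].mean(0); ax/=np.linalg.norm(ax)
c=foot+70*ax
print('foot',foot,'yaw',np.degrees(np.arctan2(ax[1],ax[0])),'centre',c)
tcp=np.array([723.7,-137.5]); d=c-tcp; a=np.radians(-16); print('rel in tool(own x, own z-ish)',d@[np.cos(a),np.sin(a)],d@[-np.sin(a),np.cos(a)])
# target: rotate
yawr=np.degrees(np.arctan2(ax[1],ax[0])); rot=-13.05-yawr; print('rot',rot)
r=np.radians(rot); M=np.array([[np.cos(r),-np.sin(r)],[np.sin(r),np.cos(r)]])
t=np.array([617.5,-275.25])-M@d; print('tcp target',t, 'jaw',74.0+rot)
goal(st,[t[0]/1000,t[1]/1000,.15],74+rot)
E
```

```text
((672.5292358398438, -122.52497863769531), (61.21102523803711, 52.33684539794922), 74.02513122558594) 0.2022078737332808
foot [ 647.3714  -115.32302] yaw -15.974869 centre [ 714.66815 -134.58812]
rel in tool(own x, own z-ish) -9.484592704460352 0.30956444052931875
rot 2.9248686
tcp target [ 626.66866502 -277.69722426] jaw 76.924866
 t [-0.1618  0.0002  0.0554] r [-0.07 -2.93 -0.03] rows 2.7
```

{"fn": "carry_out", "kwargs": {"plan": [{"tx":-0.055,"ty":0,"tz":0.018,"rx":0,"ry":-1,"rz":0},{"tx":-0.11,"ty":0,"tz":0.037,"rx":0,"ry":-2,"rz":0},{"tx":-0.15,"ty":0,"tz":0.052,"rx":0,"ry":-2.93,"rz":0},{"tx":-0.162,"ty":0,"tz":0.0555,"rx":0,"ry":-2.93,"rz":0},{"tx":-0.162,"ty":0,"tz":0.0555,"rx":0,"ry":-2.93,"rz":0},{"tx":-0.162,"ty":0,"tz":0.0555,"rx":0,"ry":-2.93,"rz":0}]}}

```text
t: 14.5
tool_pos: [0.6273, -0.2767, 0.1503]
orientation: [-0.553, -0.44, 0.44, 0.554]
wrist_force: [1.1, 0.4, -2.9]
opening: 0.652
```

```bash
python3 - <<'E'
from h import *
from bench import robot, optics
st=robot.observe();print(st['tool_pos'],st['wrist_force'])
goal(st,[.6267,-.2777,.045],76.93);goal(st,[.6267,-.2777,-.0045],76.93)
w=optics.capture('wrist'); cv2.imwrite('pics/w12.png',w['img']);pickle.dump(w,open('w12.pkl','wb'))
s=optics.capture('side'); cv2.imwrite('pics/s12.png',cv2.resize(s['img'][150:310,280:460],(675,600)))
E
```

```text
[ 0.62728899 -0.27670895  0.15029554] [ 1.10147718  0.42896809 -2.90138046]
 t [-0.0011  0.1053  0.0002] r [-0.05  0.05 -0.02] rows 1.7
 t [-0.001   0.1548  0.0002] r [-0.05  0.05 -0.02] rows 2.5
```

View pics/w12.png

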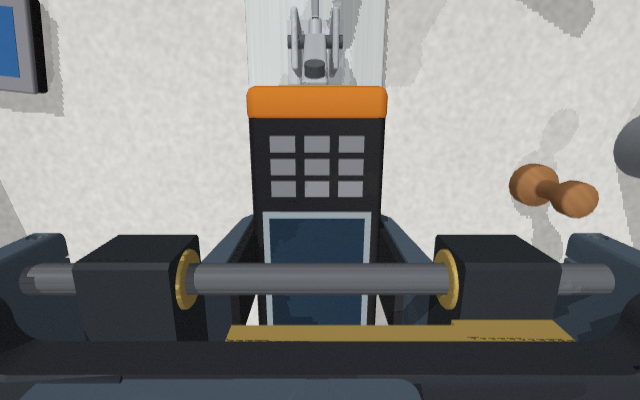

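View pics/s12.png

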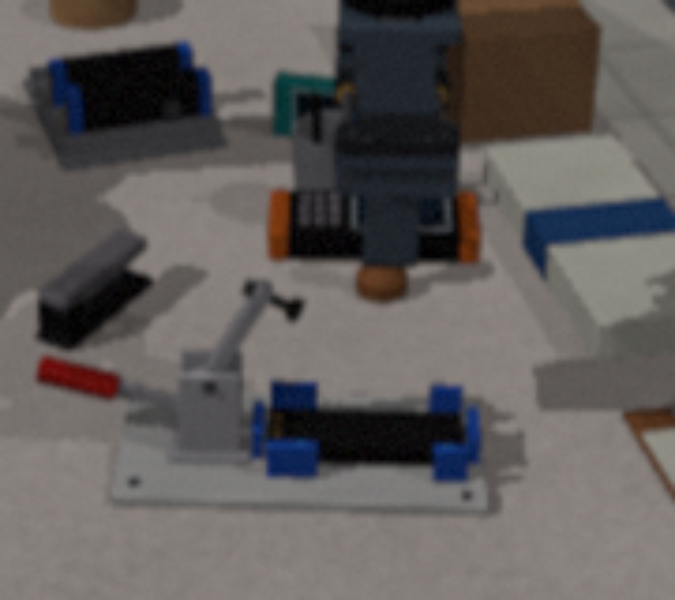

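{"fn": "carry_out", "kwargs": {"plan": [{"tx":-0.001,"ty":0,"tz":-0.05,"rx":0,"ry":0,"rz":0},{"tx":-0.001,"ty":0.01,"tz":-0.052,"rx":0,"ry":0,"rz":0},{"tx":-0.001,"ty":0.06,"tz":-0.052,"rx":0,"ry":0,"rz":0},{"tx":-0.001,"ty":0.11,"tz":-0.052,"rx":0,"ry":0,"rz":0},{"tx":-0.001,"ty":0.132,"tz":-0.052,"rx":0,"ry":0,"rz":0},{"tx":-0.001,"ty":0.132,"tz":-0.052,"rx":0,"ry":0,"rz":0}]}}

```text
t: 15.35
tool_pos: [0.6762, -0.2879, 0.016]
orientation: [-0.552, -0.439, 0.441, 0.555]
wrist_force: [-0.5, -0.2, -3.0]
opening: 0.654
```

```bash
python3 - <<'E'
from h import *
from bench import robot, optics
st=robot.observe();print(st['tool_pos'],st['wrist_force'])
goal(st,[.6267,-.2777,.0155],76.93)
w=optics.capture('wrist'); cv2.imwrite('pics/w13.png',w['img']);pickle.dump(w,open('w13.pkl','wb'))
s=optics.capture('side'); cv2.imwrite('pics/s13.png',cv2.resize(s['img'][150:310,280:460],(675,600)))
W=cloud(w)
print([W[r,q].round(4).tolist() for r,q in [(100,317),(140,260),(140,375),(195,317)]])
E
```

```text
[ 0.67622868 -0.28793999  0.01596326] [-0.451912  -0.2350294 -3.017832 ]
 t [-0.0011  0.0007  0.0506] r [-0.29  0.12  0.04] rows 0.8
[[0.6047, -0.2711, 0.0711], [0.6155, -0.2992, 0.0701], [0.6266, -0.2503, 0.071], [0.6447, -0.2803, 0.0721]]
```

View pics/w13.png

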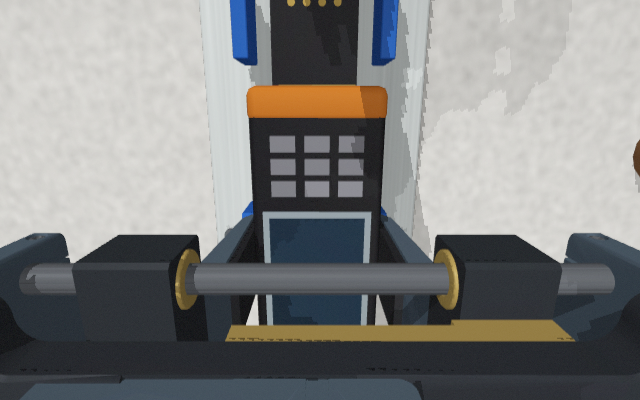

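View pics/s13.png

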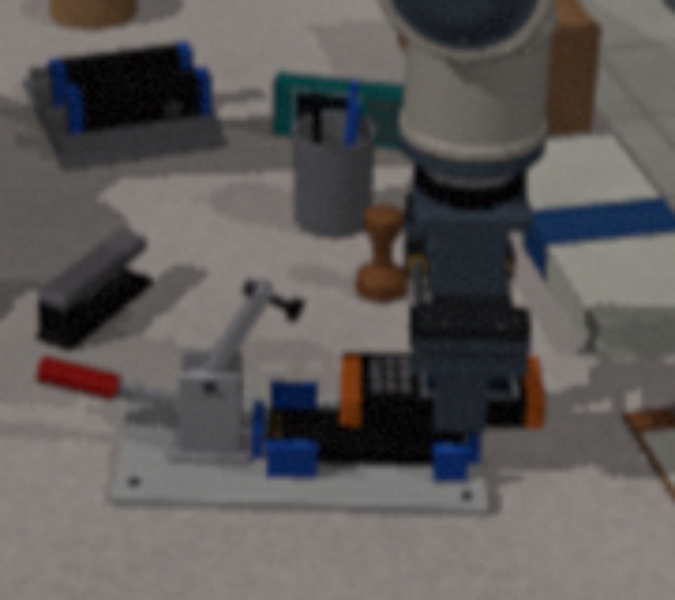

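{"fn": "carry_out", "kwargs": {"plan": [{"tx":-0.001,"ty":0,"tz":0.02,"rx":0,"ry":0,"rz":0},{"tx":-0.001,"ty":0,"tz":0.04,"rx":0,"ry":0,"rz":0},{"tx":-0.001,"ty":0,"tz":0.0506,"rx":-0.2,"ry":0.1,"rz":0},{"tx":-0.001,"ty":0,"tz":0.0506,"rx":-0.2,"ry":0.1,"rz":0}]}}

```text
t: 15.95
tool_pos: [0.6288, -0.279, 0.0202]
orientation: [0.555, 0.441, -0.439, -0.552]
wrist_force: [0.3, -0.0, -3.7]
opening: 0.658
```

```bash
python3 - <<'E'
from h import *
from bench import robot, optics
st=robot.observe();print(st['tool_pos'],st['wrist_force'])
goal(st,[.6267,-.2777,-.0045],76.93)
w=optics.capture('wrist'); cv2.imwrite('pics/w14.png',w['img']);pickle.dump(w,open('w14.pkl','wb'))
s=optics.capture('side'); cv2.imwrite('pics/s14.png',cv2.resize(s['img'][200:310,310:430],(655,600)))
W=cloud(w);z=W[...,2];hsv=cv2.cvtColor(w['img'],cv2.COLOR_BGR2HSV)
blue=(hsv[...,0]>100)&(hsv[...,0]<130)&(hsv[...,1]>120)
def comp(m,nm):
    n,lab=cv2.connectedComponents(m.astype(np.uint8))
    for i in range(1,n):
        P=W[lab==i]
        if len(P)<40: continue
        rc=cv2.minAreaRect(P[:,:2].astype(np.float32)*1000); print(nm,len(P),np.round(rc[0],1),np.round(rc[1],1),round(rc[2],1),P[:,2].mean().round(4),np.array(np.where(lab==i)).mean(1).round())
comp(blue&(z>.031)&(z<.042),'g'); g=np.indices(z.shape)
comp((z>.064)&(z<.077)&(g[0]<208)&(g[1]>220)&(g[1]<410),'reader')
E
```

```text
[ 0.62882453 -0.27898801  0.02020591] [ 0.30064003 -0.01531861 -3.71198063]
 t [0.0008 0.0247 0.0025] r [ 0.26 -0.01 -0.06] rows 0.4
g 171 [ 540.7 -273.4] [12.8  6.8] 47.7 0.0337 [ 75. 288.]
g 153 [ 547.6 -244.2] [ 6.3 12.4] 13.0 0.0336 [ 76. 346.]
g 448 [ 557.6 -301.8] [ 5.8 35.3] 72.5 0.0378 [119. 245.]
g 543 [ 575.  -226.4] [ 6.9 35.4] 81.3 0.0378 [119. 389.]
g 113 [ 668.4 -327.5] [ 3.7 18. ] 76.6 0.0379 [308. 255.]
g 141 [ 685.5 -251.8] [ 4.6 18.1] 76.4 0.0381 [309. 378.]
reader 12708 [ 576.8 -266.7] [61.3 54.4] 76.8 0.0743 [150. 316.]
```

View pics/w14.png

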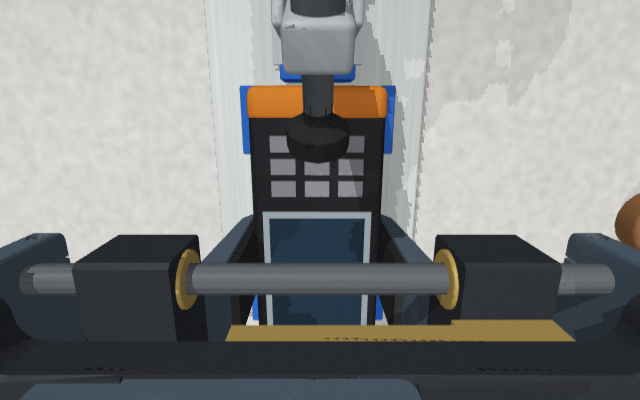

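View pics/s14.png

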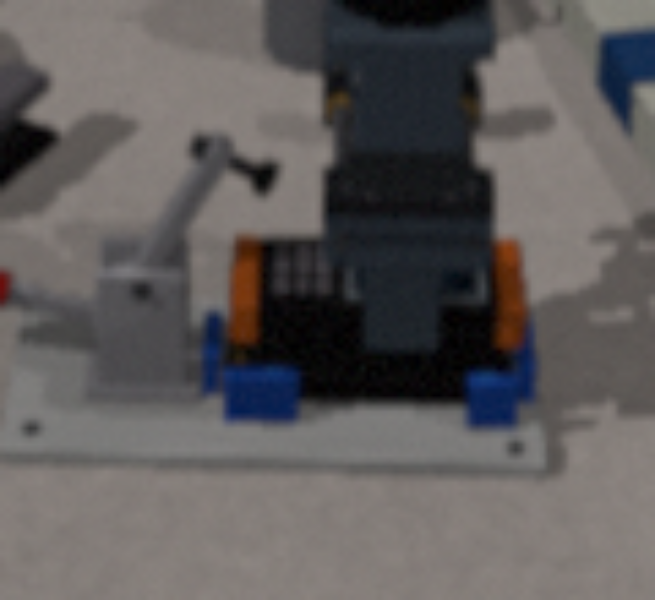

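{"fn": "carry_out", "kwargs": {"plan": [{"tx":0,"ty":0.006,"tz":0.0018,"rx":0.2,"ry":0,"rz":0},{"tx":0,"ty":0.014,"tz":0.0018,"rx":0.2,"ry":0,"rz":0},{"tx":0,"ty":0.02,"tz":0.0018,"rx":0.2,"ry":0,"rz":0},{"tx":0,"ty":0.023,"tz":0.0018,"rx":0.2,"ry":0,"rz":0},{"tx":0,"ty":0.024,"tz":0.0018,"rx":0.2,"ry":0,"rz":0}]}}

```text
t: 16.68
tool_pos: [0.6277, -0.2787, -0.0044]
orientation: [0.554, 0.44, -0.44, -0.553]
wrist_force: [-1.8, 1.0, 3.0]
opening: 0.657
```

```bash
python3 - <<'E'
from h import *
from bench import robot, optics
st=robot.observe();print(st['tool_pos'],st['wrist_force'])
w=optics.capture('wrist'); cv2.imwrite('pics/w15.png',w['img'])
s=optics.capture('side'); cv2.imwrite('pics/s15.png',cv2.resize(s['img'][200:310,310:430],(655,600)))
W=cloud(w)
print([W[r,q].round(4).tolist() for r,q in [(102,270),(140,260),(140,375),(195,317)]])
E
```

```text
[ 0.62773827 -0.27870973 -0.00435468] [-1.7533743   1.0334336   2.96071924]
[[0.5522, -0.2812, 0.0502], [0.5667, -0.2896, 0.05], [0.5779, -0.2408, 0.0501], [0.5959, -0.2708, 0.0519]]
```

View pics/w15.png

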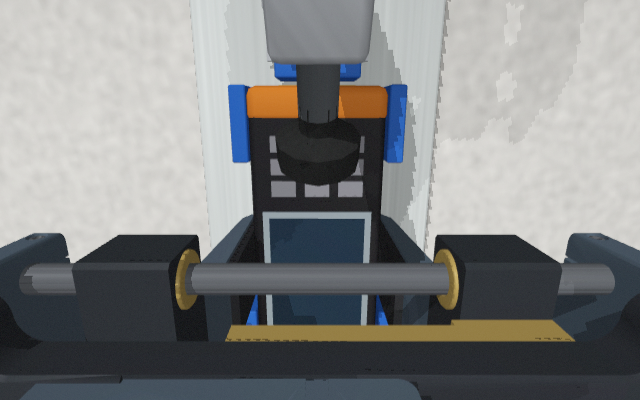

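View pics/s15.png

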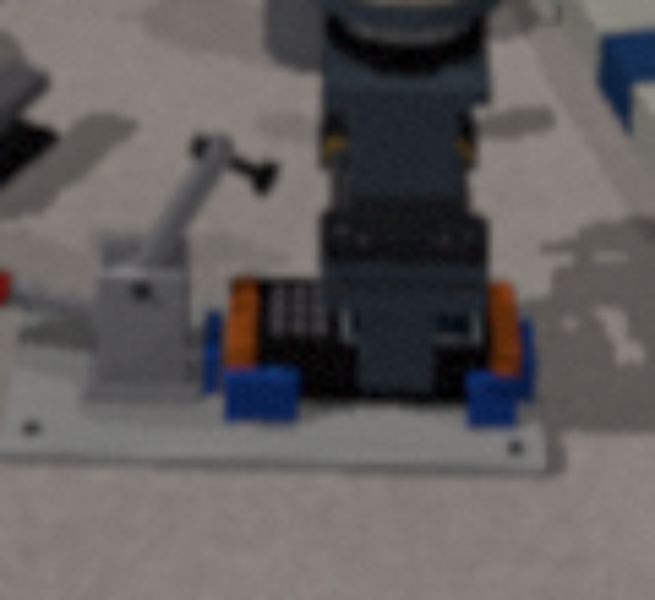

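{"fn": "carry_out", "kwargs": {"plan": [{"tx":0,"ty":0,"tz":0,"rx":0,"ry":0,"rz":0},{"tx":0,"ty":0,"tz":0,"rx":0,"ry":0,"rz":0},{"tx":0,"ty":0,"tz":0,"rx":0,"ry":0,"rz":0},{"tx":0,"ty":-0.02,"tz":0,"rx":0,"ry":0,"rz":0},{"tx":0,"ty":-0.05,"tz":-0.01,"rx":0,"ry":0,"rz":0},{"tx":0,"ty":-0.1,"tz":-0.03,"rx":0,"ry":0,"rz":0},{"tx":0,"ty":-0.15,"tz":-0.03,"rx":0,"ry":0,"rz":0},{"tx":0,"ty":-0.17,"tz":-0.03,"rx":0,"ry":0,"rz":0}], "gripper": 0.1}}

```text
t: 17.77
tool_pos: [0.6584, -0.286, 0.1711]
orientation: [0.556, 0.441, -0.439, -0.551]
wrist_force: [0.1, -0.0, -0.8]
opening: 0.9
```

```bash
python3 - <<'E'
from h import *
from bench import robot, optics
st=robot.observe();print(st['t'],st['tool_pos'],st['wrist_force'])
w=optics.capture('wrist'); cv2.imwrite('pics/w16.png',w['img']);pickle.dump(w,open('w16.pkl','wb'))
s=optics.capture('side'); cv2.imwrite('pics/s16.png',cv2.resize(s['img'][200:310,290:430],(764,600)))
W=cloud(w)
flat(w,.045,.056,(.5,.72,-.34,-.2))
E
```

```text
17.775 [ 0.65838121 -0.28598878  0.17114395] [ 0.08317749 -0.03363574 -0.82234495]
8851 ((618.7530517578125, -276.4095458984375), (60.769927978515625, 140.179443359375), 76.9830322265625) 0.0505
all ((608.0317993164062, -273.93096923828125), (60.769927978515625, 162.1875457763672), 76.9830322265625)
```

View pics/w16.png

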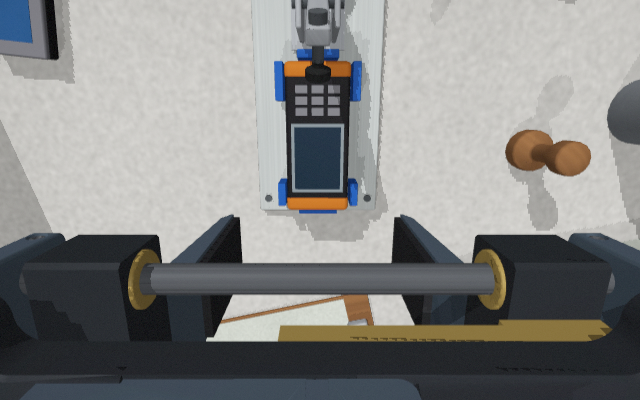

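View pics/s16.png

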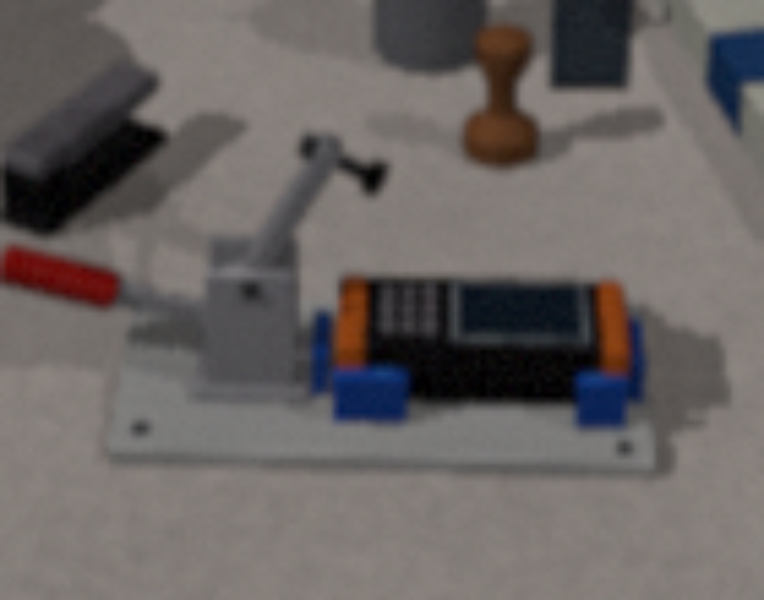

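```bash
python3 - <<'E'
from h import *
from bench import robot
goal(robot.observe(),[.4139,-.2283,.15],76.97)
E
```

```text
t [0.0011 0.0186 0.2513] r [ 0.39 -0.03 -0.14] rows 4.0
```

{"fn": "carry_out", "kwargs": {"plan": [{"tx":0.001,"ty":0,"tz":0.05,"rx":0,"ry":0,"rz":0},{"tx":0.001,"ty":0,"tz":0.11,"rx":0.2,"ry":0,"rz":0},{"tx":0.001,"ty":0,"tz":0.17,"rx":0.4,"ry":0,"rz":-0.1},{"tx":0.001,"ty":0.01,"tz":0.22,"rx":0.4,"ry":0,"rz":-0.1},{"tx":0.001,"ty":0.0186,"tz":0.251,"rx":0.4,"ry":0,"rz":-0.1},{"tx":0.001,"ty":0.0186,"tz":0.251,"rx":0.4,"ry":0,"rz":-0.1},{"tx":0.001,"ty":0.0186,"tz":0.251,"rx":0.4,"ry":0,"rz":-0.1}], "gripper": 0.4}}

```text
t: 18.75
tool_pos: [0.4148, -0.2288, 0.1502]
orientation: [0.554, 0.44, -0.44, -0.553]
wrist_force: [0.2, 0.2, 1.3]
opening: 0.6
```

```bash
python3 - <<'E'
from h import *
from bench import robot, optics
st=robot.observe();print(st['t'],st['tool_pos'],st['wrist_force'],st['opening'])
w=optics.capture('wrist'); cv2.imwrite('pics/w17.png',w['img']);pickle.dump(w,open('w17.pkl','wb'))
W=cloud(w);hsv=cv2.cvtColor(w['img'],cv2.COLOR_BGR2HSV)
m=((hsv[...,0]<8)|(hsv[...,0]>172))&(hsv[...,1]>130)&(hsv[...,2]>60)&(np.indices(W.shape[:2])[0]<320)
n,lab,stt,_=cv2.connectedComponentsWithStats(m.astype(np.uint8))
for i in range(1,n):
    if stt[i,4]>80: P=W[lab==i]; P=P[~np.isnan(P[:,0])]; print(stt[i],P.mean(0).round(4),P.min(0).round(4),P.max(0).round(4),cv2.minAreaRect(P[:,:2].astype(np.float32)*1000))
E
```

```text
18.75 [ 0.41482625 -0.22876682  0.15023886] [0.17246248 0.18611284 1.26634891] 0.6000546008130992
[ 305  159   24   67 1453] [ 0.4136 -0.2285  0.0725] [ 0.3866 -0.2437  0.0598] [ 0.4464 -0.2138  0.0817] ((416.5841369628906, -229.21148681640625), (20.06767463684082, 60.26765060424805), 76.33944702148438)
```

View pics/w17.png

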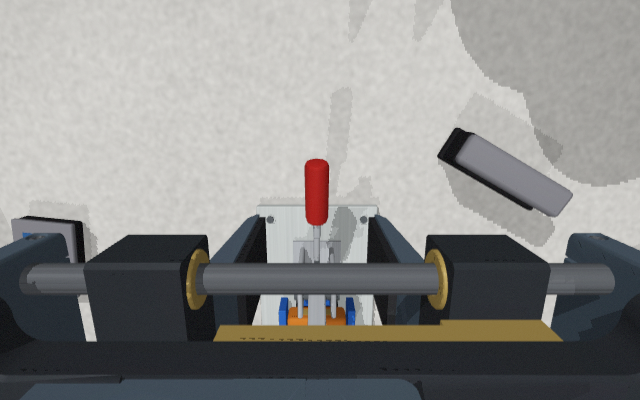

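```bash
python3 - <<'E'
from h import *
from bench import robot
w=pickle.load(open('w17.pkl','rb'));W=cloud(w);hsv=cv2.cvtColor(w['img'],cv2.COLOR_BGR2HSV)
o=np.array([.5347,-.2562]);a=np.radians(-13.03);ux=np.array([np.cos(a),np.sin(a)]);uy=np.array([-np.sin(a),np.cos(a)])
X=[]
for r in range(163,222):
    for q in range(312,321):
        p=W[r,q]; X.append([(p[:2]-o)@ux,(p[:2]-o)@uy,p[2]])
X=np.array(X); k=np.polyfit(X[:,0],X[:,2],1); print(k,'t',np.pi/2-np.arctan(k[0]),'y',np.median(X[:,1]),X[:,0].min(),X[:,0].max())
for t in (1.18,1.2,1.22,1.25,1.3):
    print(t,-.028-.1*np.sin(t),.038+.1*np.cos(t),'top here',np.polyval(k,-.028-.1*np.sin(t))-.0105/np.sin(t))
st=robot.observe(); g=o+ux*(-.028-.1*np.sin(1.22)); print(g); goal(st,[g[0],g[1],.013],76.97)
E
```

```text
** On entry to DLASCL parameter number  4 had an illegal value
 ** On entry to DLASCL parameter number  4 had an illegal value
 ** On entry to DLASCL parameter number  4 had an illegal value
 ** On entry to DLASCL parameter number  4 had an illegal value
 ** On entry to DLASCL parameter number  5 had an illegal value
 ** On entry to DLASCL parameter number  4 had an illegal valueTraceback (most recent call last):
  File "<stdin>", line 9, in <module>
    c, resids, rank, s = lstsq(lhs, rhs, rcond)
                         ~~~~~^^^^^^^^^^^^^^^^^
    x, resids, rank, s = _umath_linalg.lstsq(a, b, rcond,
                         ~~~~~~~~~~~~~~~~~~~^^^^^^^^^^^^^
                                             signature=signature)
                                             ^^^^^^^^^^^^^^^^^^^^
    raise LinAlgError("SVD did not converge in Linear Least Squares")
numpy.linalg.LinAlgError: SVD did not converge in Linear Least Squares
```

```bash
cat >> h.py <<'E'
O=np.array([.5347,-.2562]);_a=np.radians(-13.03);UX=np.array([np.cos(_a),np.sin(_a)]);UY=np.array([-np.sin(_a),np.cos(_a)])
E
python3 - <<'E'
from h import *
from bench import robot
w=pickle.load(open('w17.pkl','rb'));W=cloud(w)
X=np.array([[(p[:2]-O)@UX,(p[:2]-O)@UY,p[2]] for p in W[166:220,312:321].reshape(-1,3)]); X=X[~np.isnan(X[:,0])]
k=np.polyfit(X[:,0],X[:,2],1); print(k,'t',np.pi/2-np.arctan(k[0]),'y',np.median(X[:,1]),X[:,0].min(),X[:,0].max(),np.std(X[:,2]-np.polyval(k,X[:,0])))
for t in (1.18,1.2,1.22,1.25,1.3):
    print(t,-.028-.1*np.sin(t),.038+.1*np.cos(t),'axis here',np.polyval(k,-.028-.1*np.sin(t))-.0105/np.sin(t))
st=robot.observe(); g=O+UX*(-.028-.1*np.sin(1.24)); print(g); goal(st,[g[0],g[1],.013],76.97)
E
```

```text
[-0.26188841  0.04233894] t 1.8269324061741095 y -0.0005913893357871944 -0.1474772724202879 -0.09728598931218208 0.0007804982725607931
1.18 -0.12046060124080203 0.07609248243668819 axis here 0.06252998598996495
1.2 -0.12120390859672263 0.07423577544766737 axis here 0.0628152159263027
1.22 -0.12190993563190676 0.0723645746316047 axis here 0.06308481262548235
1.25 -0.12289846193555862 0.06953223623952687 axis here 0.06346016425868099
1.3 -0.1243558185417193 0.06474988286245874 axis here 0.06400917609371579
[ 0.41527773 -0.22856333]
 t [0.0005 0.1372 0.    ] r [ 0.03 -0.03 -0.06] rows 2.2
```

{"fn": "carry_out", "kwargs": {"plan": [{"tx":0,"ty":0.05,"tz":0.0014,"rx":0,"ry":0,"rz":0},{"tx":0,"ty":0.1,"tz":0.0014,"rx":0,"ry":0,"rz":0},{"tx":0,"ty":0.13,"tz":0.0014,"rx":0,"ry":0,"rz":0},{"tx":0,"ty":0.139,"tz":0.0014,"rx":0,"ry":0,"rz":0},{"tx":0,"ty":0.139,"tz":0.0014,"rx":0,"ry":0,"rz":0}]}}

```text
t: 19.42
tool_pos: [0.4144, -0.2289, 0.0113]
orientation: [0.554, 0.44, -0.44, -0.553]
wrist_force: [0.1, -0.6, 1.0]
opening: 0.599
```

```bash
python3 - <<'E'
from h import *
from bench import robot, optics
st=robot.observe();print(st['t'],st['tool_pos'],st['wrist_force'],st['opening'])
w=optics.capture('wrist'); cv2.imwrite('pics/w18.png',w['img'])
E
```

```text
19.425 [ 0.41441116 -0.22890615  0.01131483] [ 0.12265802 -0.59542873  0.97858774] 0.5990310298062302
```

View pics/w18.png

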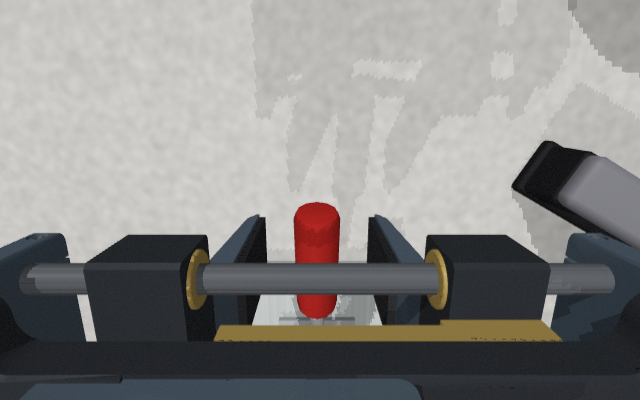

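{"fn": "carry_out", "kwargs": {"plan": [{"tx":0,"ty":0,"tz":0,"rx":0,"ry":0,"rz":0},{"tx":0,"ty":0,"tz":0,"rx":0,"ry":0,"rz":0},{"tx":0,"ty":0,"tz":0,"rx":0,"ry":0,"rz":0},{"tx":0,"ty":0,"tz":0,"rx":0,"ry":0,"rz":0},{"tx":0,"ty":0,"tz":0,"rx":0,"ry":0,"rz":0}], "gripper": 1, "newtons": 15}}

```text
t: 20.1
tool_pos: [0.4147, -0.2291, 0.0121]
orientation: [0.554, 0.44, -0.44, -0.553]
wrist_force: [0.9, 1.4, 6.7]
opening: 0.228
```

{"fn": "carry_out", "kwargs": {"plan": [{"tx":0,"ty":-0.0123,"tz":-0.0043,"rx":0,"ry":0,"rz":0},{"tx":0,"ty":-0.0239,"tz":-0.0101,"rx":0,"ry":0,"rz":0},{"tx":0,"ty":-0.0346,"tz":-0.0174,"rx":0,"ry":0,"rz":0},{"tx":0,"ty":-0.0443,"tz":-0.026,"rx":0,"ry":0,"rz":0},{"tx":0,"ty":-0.0529,"tz":-0.0358,"rx":0,"ry":0,"rz":0}]}}

```text
t: 20.72
tool_pos: [0.4497, -0.2371, 0.0653]
orientation: [0.554, 0.44, -0.44, -0.553]
wrist_force: [0.9, -1.8, -7.1]
opening: 0.227
```

```bash
python3 - <<'E'
from h import *
from bench import robot, optics
st=robot.observe();print(st['t'],st['tool_pos'],st['wrist_force'],st['opening'])
w=optics.capture('wrist'); cv2.imwrite('pics/w19.png',w['img'])
s=optics.capture('side'); cv2.imwrite('pics/s19.png',cv2.resize(s['img'][180:310,270:430],(738,600)))
E
```

```text
20.725 [ 0.44968564 -0.23711532  0.06534228] [ 0.93092075 -1.78665769 -7.10738251] 0.22675926611961134
```

View pics/s19.png

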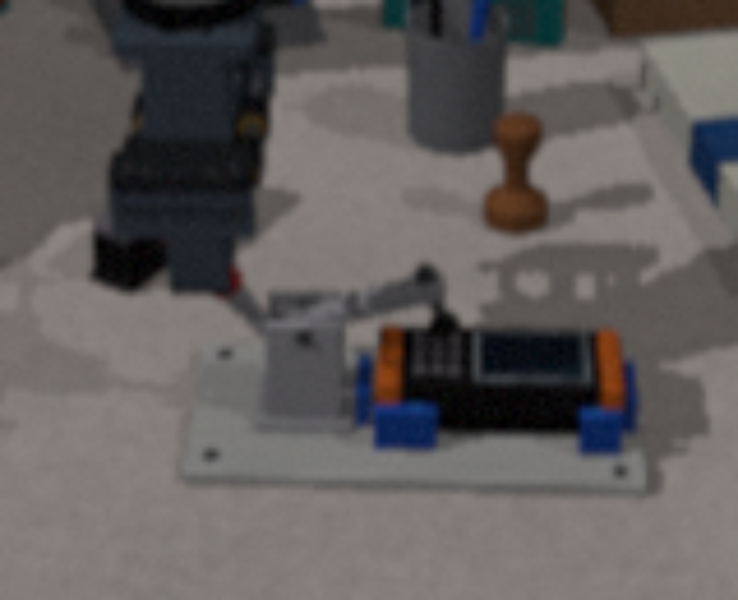

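{"fn": "carry_out", "kwargs": {"plan": [{"tx":0,"ty":-0.0071,"tz":-0.0109,"rx":0,"ry":0,"rz":0},{"tx":0,"ty":-0.0128,"tz":-0.0225,"rx":0,"ry":0,"rz":0},{"tx":0,"ty":-0.017,"tz":-0.0348,"rx":0,"ry":0,"rz":0},{"tx":0,"ty":-0.0195,"tz":-0.0476,"rx":0,"ry":0,"rz":0},{"tx":0,"ty":-0.0202,"tz":-0.055,"rx":0,"ry":0,"rz":0},{"tx":0,"ty":-0.0204,"tz":-0.062,"rx":0,"ry":0,"rz":0},{"tx":0,"ty":-0.0204,"tz":-0.062,"rx":0,"ry":0,"rz":0}]}}

```text
t: 21.7
tool_pos: [0.5119, -0.2516, 0.0866]
orientation: [0.555, 0.44, -0.44, -0.552]
wrist_force: [1.1, -0.3, 3.0]
opening: 0.227
```

```bash
python3 - <<'E'
from h import *
from bench import robot, optics
st=robot.observe();p=st['tool_pos'];print(st['t'],p,st['wrist_force'],st['opening'],'nest',(p[:2]-O)@UX,(p[:2]-O)@UY)
w=optics.capture('wrist'); cv2.imwrite('pics/w20.png',w['img'])
s=optics.capture('side'); cv2.imwrite('pics/s20.png',cv2.resize(s['img'][180:310,270:430],(738,600)))
E
```

```text
21.7 [ 0.5119223  -0.2515662   0.08656762] [ 1.07704482 -0.30652699  2.98015533] 0.22727992395931093 nest -0.023235964460160005 -0.0006209989535181657
```

View pics/s20.png

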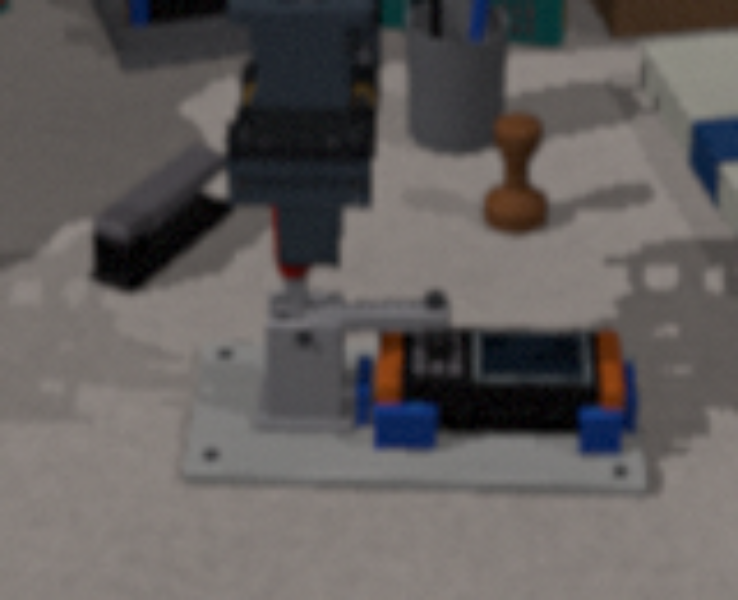

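View pics/w20.png

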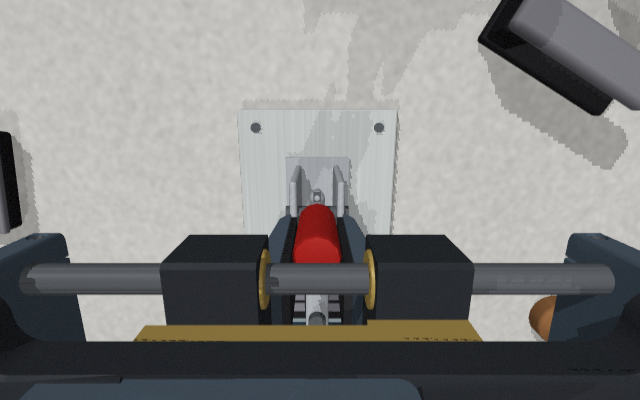

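```bash
cat > red.py <<'E'
from h import *
def red(w,box=None):
    W=cloud(w);hsv=cv2.cvtColor(w['img'],cv2.COLOR_BGR2HSV)
    m=((hsv[...,0]<8)|(hsv[...,0]>172))&(hsv[...,1]>130)&(hsv[...,2]>30)
    P=W[m];P=P[~np.isnan(P[:,0])]; N=np.stack([(P[:,:2]-O)@UX,(P[:,:2]-O)@UY,P[:,2]],1)
    return N[(abs(N[:,0])<.2)&(abs(N[:,1])<.03)]
E
python3 - <<'E'
from red import *
from bench import optics
for nm in ('wrist','side'):
    N=red(optics.capture(nm)); print(nm,len(N),N.min(0),N.max(0))
    for lo in np.arange(.09,.19,.008):
        q=N[(N[:,2]>lo)&(N[:,2]<lo+.008)]
        if len(q)>3: print(round(lo,3),len(q),np.percentile(q[:,0],[5,50,95]).round(4),q[:,1].mean().round(4))
E
```

```text
wrist 2338 [-0.04529319 -0.01086345  0.0754907 ] [-0.01733561  0.01269088  0.16555771]
0.106 92 [-0.0425 -0.0414 -0.0377] -0.0003
0.114 121 [-0.043  -0.0417 -0.0371] -0.0004
0.122 152 [-0.0434 -0.0422 -0.0366] -0.0002
0.13 163 [-0.0438 -0.0426 -0.0387] -0.0004
0.138 200 [-0.0442 -0.0431 -0.0377] -0.0
0.146 220 [-0.0446 -0.0434 -0.0386] -0.0002
0.154 446 [-0.0449 -0.0429 -0.0356] -0.0001
0.162 943 [-0.0432 -0.0382 -0.0341] -0.0004
side 25 [-0.04419069 -0.02991614  0.0365565 ] [0.15339601 0.01914727 0.14739096]
0.106 9 [-0.0392 -0.0339 -0.0288] -0.0109
```

{"fn": "carry_out", "kwargs": {"plan": [{"tx":0,"ty":0,"tz":0,"rx":0,"ry":0,"rz":0},{"tx":0,"ty":0,"tz":-0.003,"rx":0,"ry":0,"rz":0},{"tx":0,"ty":0,"tz":-0.006,"rx":0,"ry":0,"rz":0},{"tx":0,"ty":0,"tz":-0.007,"rx":0,"ry":0,"rz":0}], "gripper": 1, "newtons": 40}}

```text
t: 22.4
tool_pos: [0.517, -0.2527, 0.0865]
orientation: [0.554, 0.44, -0.44, -0.553]
wrist_force: [-5.6, -1.4, 6.9]
opening: 0.223
```

```bash
python3 - <<'E'
from red import *
from bench import optics,robot
st=robot.observe();p=st['tool_pos'];print(st['t'],p,st['wrist_force'],st['opening'],'nest',(p[:2]-O)@UX)
for nm in ('wrist',):
    N=red(optics.capture(nm))
    for lo in np.arange(.09,.19,.012):
        q=N[(N[:,2]>lo)&(N[:,2]<lo+.008)]
        if len(q)>3: print(round(lo,3),len(q),np.percentile(q[:,0],[5,50,95]).round(4),q[:,1].mean().round(4))
E
```

```text
22.4 [ 0.51701386 -0.25270461  0.0864765 ] [-5.62551513 -1.40407796  6.86883878] 0.22264451866780194 nest -0.01801883069726355
0.102 30 [-0.0388 -0.038  -0.0349] -0.0008
0.114 150 [-0.0389 -0.0378 -0.0319] -0.0001
0.126 177 [-0.0389 -0.0377 -0.0322] 0.0001
0.138 225 [-0.039  -0.0378 -0.0329] -0.0001
0.15 279 [-0.0391 -0.0379 -0.0328] -0.0003
0.162 947 [-0.0375 -0.0325 -0.0285] -0.0003
```

{"fn": "carry_out", "kwargs": {"plan": [{"tx":0,"ty":0,"tz":0,"rx":0,"ry":0,"rz":0},{"tx":0,"ty":0,"tz":0,"rx":0,"ry":0,"rz":0},{"tx":0,"ty":0,"tz":0,"rx":0,"ry":0,"rz":0},{"tx":0,"ty":-0.015,"tz":0.008,"rx":0,"ry":0,"rz":0},{"tx":0,"ty":-0.05,"tz":0.008,"rx":0,"ry":0,"rz":0},{"tx":0,"ty":-0.08,"tz":0.008,"rx":0,"ry":0,"rz":0},{"tx":0,"ty":-0.08,"tz":0.008,"rx":0,"ry":0,"rz":0}], "gripper": 0.4}}

```text
t: 23.32
tool_pos: [0.5101, -0.2514, 0.1696]
orientation: [0.556, 0.44, -0.44, -0.551]
wrist_force: [0.5, -0.2, -0.6]
opening: 0.6
```

```bash
python3 - <<'E'
from red import *
from bench import optics,robot
st=robot.observe();p=st['tool_pos'];print(st['t'],p,st['wrist_force'],st['opening'],'nest',(p[:2]-O)@UX)
w=optics.capture('wrist');cv2.imwrite('pics/w21.png',w['img'])
s=optics.capture('side'); cv2.imwrite('pics/s21.png',cv2.resize(s['img'][180:310,270:430],(738,600)))
N=red(w)
for lo in np.arange(.09,.19,.012):
        q=N[(N[:,2]>lo)&(N[:,2]<lo+.008)]
        if len(q)>3: print(round(lo,3),len(q),np.percentile(q[:,0],[5,50,95]).round(4),q[:,1].mean().round(4))
E
```

```text
23.325 [ 0.51006482 -0.25144458  0.16958135] [ 0.4627357  -0.22957664 -0.61789363] 0.6002674351882705 nest -0.025073043968912582
0.102 12 [-0.0383 -0.0374 -0.0342] 0.0023
0.114 53 [-0.0387 -0.0375 -0.0331] -0.0003
0.126 59 [-0.0387 -0.0376 -0.0337] -0.0003
0.138 73 [-0.0387 -0.0377 -0.0332] -0.0003
0.15 88 [-0.0388 -0.0376 -0.0339] -0.0001
0.162 617 [-0.0364 -0.0293 -0.022 ] -0.0003
```

View pics/s21.png

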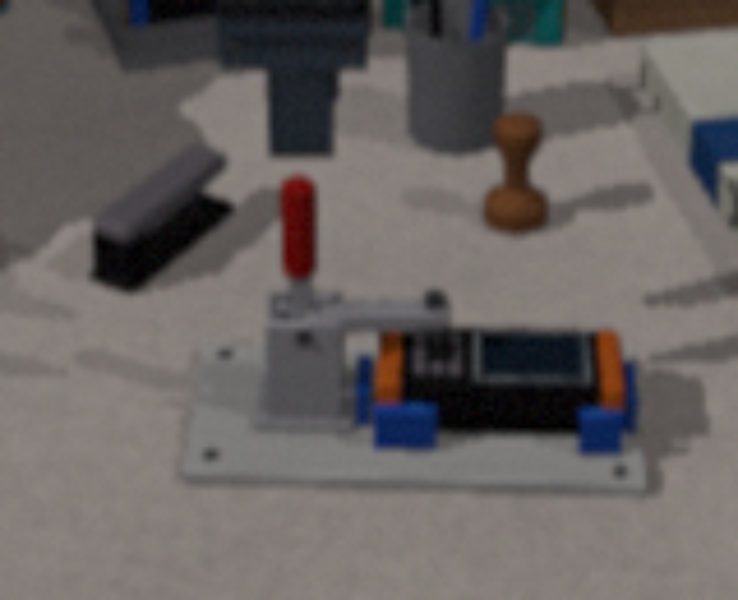

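View pics/w21.png

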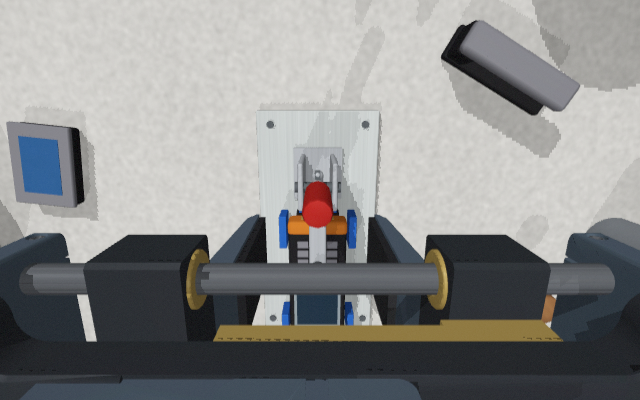

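{"fn": "carry_out", "kwargs": {"plan": [{"tx":0,"ty":0,"tz":0,"rx":0,"ry":0,"rz":0},{"tx":0,"ty":0,"tz":0,"rx":0,"ry":0,"rz":0},{"tx":0,"ty":0,"tz":0,"rx":0,"ry":0,"rz":0},{"tx":0,"ty":0,"tz":0,"rx":0,"ry":0,"rz":0},{"tx":0,"ty":0,"tz":0,"rx":0,"ry":0,"rz":0},{"tx":0,"ty":0,"tz":0,"rx":0,"ry":0,"rz":0},{"tx":0,"ty":0,"tz":0,"rx":0,"ry":0,"rz":0},{"tx":0,"ty":0,"tz":0,"rx":0,"ry":0,"rz":0}]}}

```text
t: 24.42
tool_pos: [0.5089, -0.2507, 0.167]
orientation: [0.555, 0.44, -0.44, -0.553]
wrist_force: [0.7, 0.6, -0.4]
opening: 0.599
```

{"fn": "carry_out", "kwargs": {"plan": [{"tx":0,"ty":0,"tz":0,"rx":0,"ry":0,"rz":0},{"tx":0,"ty":0,"tz":0,"rx":0,"ry":0,"rz":0},{"tx":0,"ty":0,"tz":0,"rx":0,"ry":0,"rz":0},{"tx":0,"ty":0,"tz":0,"rx":0,"ry":0,"rz":0}]}}

```text
t: 24.92
tool_pos: [0.5089, -0.2506, 0.167]
orientation: [0.555, 0.44, -0.44, -0.553]
wrist_force: [0.3, -0.3, 0.6]
opening: 0.602
```

```bash
python3 - <<'E'
from red import *
from bench import optics,robot
st=robot.observe();p=st['tool_pos'];print(st['t'],p,'nest',(p[:2]-O)@UX,(p[:2]-O)@UY)
w=optics.capture('wrist'); N=red(w)
for lo in np.arange(.102,.16,.024):
        q=N[(N[:,2]>lo)&(N[:,2]<lo+.008)]
        if len(q)>3: print(round(lo,3),len(q),np.percentile(q[:,0],[5,50,95]).round(4),q[:,1].mean().round(4))
g=O+UX*(-.0285); goal(st,[g[0],g[1],.084],76.97)
E
```

```text
24.925 [ 0.5088679  -0.25064252  0.16698926] nest -0.02641997764995452 -0.0004097537795371498
0.102 15 [-0.0385 -0.0376 -0.0336] -0.0011
0.126 67 [-0.0386 -0.0376 -0.0329] 0.0
0.15 92 [-0.0386 -0.0376 -0.0329] -0.0006
 t [0.0006 0.083  0.0023] r [ 0.12 -0.01 -0.11] rows 1.3
```

{"fn": "carry_out", "kwargs": {"plan": [{"tx":0,"ty":0.04,"tz":0.005,"rx":0,"ry":0,"rz":0},{"tx":0,"ty":0.07,"tz":0.005,"rx":0,"ry":0,"rz":0},{"tx":0,"ty":0.083,"tz":0.005,"rx":0,"ry":0,"rz":0},{"tx":0,"ty":0.083,"tz":0.005,"rx":0,"ry":0,"rz":0}]}}

```text
t: 25.48
tool_pos: [0.504, -0.2496, 0.0837]
orientation: [0.554, 0.44, -0.44, -0.553]
wrist_force: [0.7, -0.4, -0.8]
opening: 0.6
```

{"fn": "carry_out", "kwargs": {"plan": [{"tx":0,"ty":0,"tz":0,"rx":0,"ry":0,"rz":0},{"tx":0,"ty":0,"tz":0,"rx":0,"ry":0,"rz":0},{"tx":0,"ty":0,"tz":0,"rx":0,"ry":0,"rz":0},{"tx":0,"ty":0,"tz":0,"rx":0,"ry":0,"rz":0},{"tx":0,"ty":0,"tz":0,"rx":0,"ry":0,"rz":0}], "gripper": 1, "newtons": 30}}

```text
t: 26.1
tool_pos: [0.5042, -0.2498, 0.0841]
orientation: [0.554, 0.44, -0.44, -0.553]
wrist_force: [-0.2, 0.8, 6.1]
opening: 0.222
```

{"fn": "carry_out", "kwargs": {"plan": [{"tx":0,"ty":0.0002,"tz":0.0065,"rx":0,"ry":0,"rz":0},{"tx":0,"ty":0.0008,"tz":0.013,"rx":0,"ry":0,"rz":0},{"tx":0,"ty":0.0034,"tz":0.0257,"rx":0,"ry":0,"rz":0},{"tx":0,"ty":0.0075,"tz":0.038,"rx":0,"ry":0,"rz":0},{"tx":0,"ty":0.0132,"tz":0.0497,"rx":0,"ry":0,"rz":0},{"tx":0,"ty":0.0204,"tz":0.0605,"rx":0,"ry":0,"rz":0}]}}

```text
t: 26.85
tool_pos: [0.4455, -0.2362, 0.0642]
orientation: [0.555, 0.44, -0.44, -0.552]
wrist_force: [-0.3, 1.8, 10.9]
opening: 0.225
```

```bash
python3 - <<'E'
from red import *
from bench import optics,robot
st=robot.observe();p=st['tool_pos'];print(st['t'],p,st['wrist_force'],st['opening'],'nest',(p[:2]-O)@UX)
s=optics.capture('side'); cv2.imwrite('pics/s22.png',cv2.resize(s['img'][180:310,270:430],(738,600)))
w=optics.capture('wrist');cv2.imwrite('pics/w22.png',w['img'])
E
```

```text
26.85 [ 0.44545772 -0.23624055  0.0642072 ] [-0.29011407  1.77174939 10.94313511] 0.22543100852852618 nest -0.09144456314287512
```

View pics/s22.png

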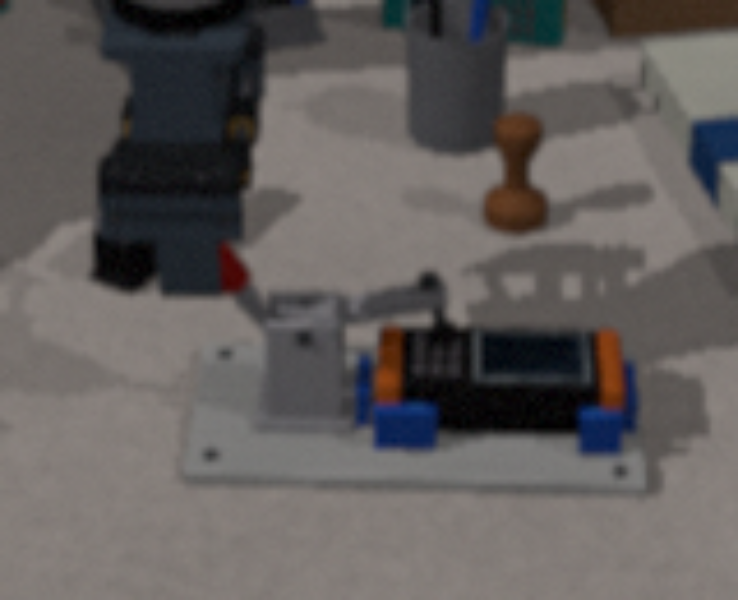

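View pics/w22.png

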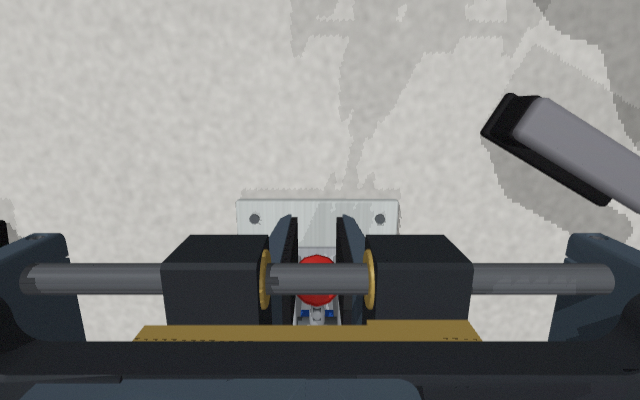

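{"fn": "carry_out", "kwargs": {"plan": [{"tx":0,"ty":0.0085,"tz":0.0098,"rx":0,"ry":0,"rz":0},{"tx":0,"ty":0.0182,"tz":0.0185,"rx":0,"ry":0,"rz":0},{"tx":0,"ty":0.029,"tz":0.0257,"rx":0,"ry":0,"rz":0},{"tx":0,"ty":0.0406,"tz":0.0316,"rx":0,"ry":0,"rz":0},{"tx":0,"ty":0.0529,"tz":0.0359,"rx":0,"ry":0,"rz":0},{"tx":0,"ty":0.057,"tz":0.036,"rx":0,"ry":0,"rz":0},{"tx":0,"ty":0.057,"tz":0.036,"rx":0,"ry":0,"rz":0}]}}

```text
t: 27.82
tool_pos: [0.4062, -0.2269, 0.0059]
orientation: [-0.553, -0.439, 0.441, 0.554]
wrist_force: [-18.0, -5.9, 7.6]
opening: 0.223
```

```bash
python3 - <<'E'
from red import *
from bench import optics,robot
st=robot.observe();p=st['tool_pos'];print(st['t'],p,st['wrist_force'],st['opening'],'nest',(p[:2]-O)@UX)
s=optics.capture('side'); cv2.imwrite('pics/s23.png',cv2.resize(s['img'][180:310,270:430],(738,600)))
w=optics.capture('wrist');cv2.imwrite('pics/w23.png',w['img']); N=red(w)
N=N[abs(N[:,1])<.004]
for lo in np.arange(-.16,-.08,.008):
    q=N[(N[:,0]>lo)&(N[:,0]<lo+.008)]
    if len(q)>3: print(round(lo,3),len(q),q[:,2].max().round(4),np.median(q[:,2]).round(4))
E
```

```text
27.825 [ 0.4062171  -0.2269244   0.00589456] [-18.04411338  -5.89351945   7.61647489] 0.22258667337016744 nest -0.1317752521783882
-0.152 478 0.0895 0.0828
-0.144 13 0.0885 0.0876
-0.136 26 0.0884 0.0872
-0.128 249 0.0878 0.0852
-0.12 227 0.0841 0.0822
-0.112 58 0.0816 0.0802
```

View pics/s23.png

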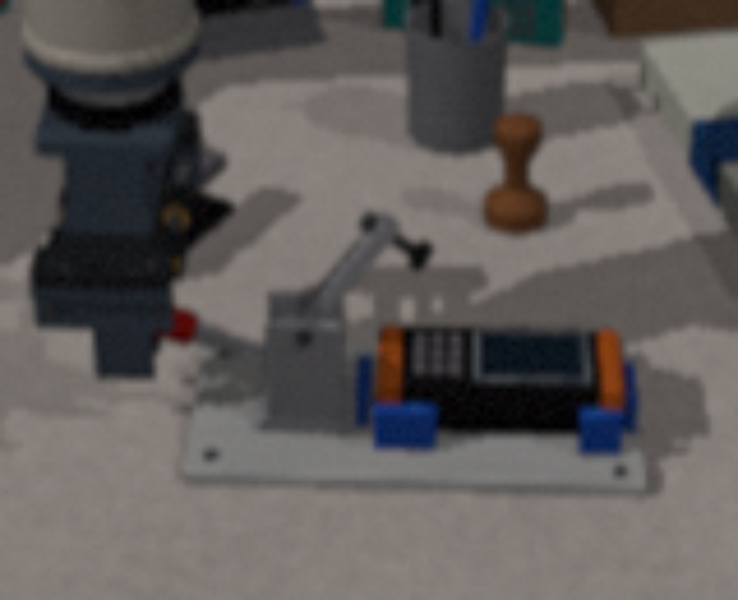

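View pics/w23.png

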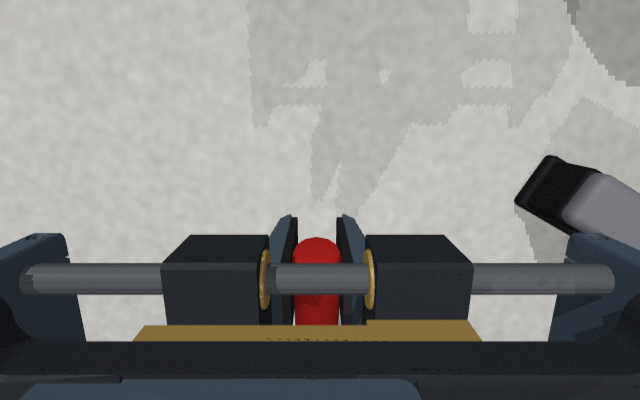

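{"fn": "carry_out", "kwargs": {"plan": [{"tx":0,"ty":0,"tz":0,"rx":0,"ry":0,"rz":0},{"tx":0,"ty":0,"tz":0,"rx":0,"ry":0,"rz":0},{"tx":0,"ty":0,"tz":0,"rx":0,"ry":0,"rz":0},{"tx":0,"ty":-0.02,"tz":0,"rx":0,"ry":0,"rz":0},{"tx":0,"ty":-0.06,"tz":0,"rx":0,"ry":0,"rz":0},{"tx":0,"ty":-0.08,"tz":0,"rx":0,"ry":0,"rz":0},{"tx":0,"ty":-0.08,"tz":0,"rx":0,"ry":0,"rz":0}], "gripper": 0.5}}

```text
t: 28.8
tool_pos: [0.4076, -0.2275, 0.0873]
orientation: [0.554, 0.439, -0.441, -0.553]
wrist_force: [0.9, 0.7, -0.1]
opening: 0.501
```

```bash
python3 - <<'E'
from red import *
from bench import optics,robot
st=robot.observe();p=st['tool_pos'];print(st['t'],p,st['wrist_force'],st['opening'],'nest',(p[:2]-O)@UX,(p[:2]-O)@UY)
w=optics.capture('wrist');cv2.imwrite('pics/w24.png',w['img']); N=red(w)
N=N[abs(N[:,1])<.003]; N=N[(N[:,0]>-.15)&(N[:,0]<-.1)&(N[:,2]>.05)]
k=np.polyfit(N[:,0],N[:,2],1); print(k,'t',np.pi/2-np.arctan(-k[0]),'axis z at -.124',np.polyval(k,-.124)-.0109,len(N),N[:,0].min(),N[:,0].max())
E
```

```text
28.8 [ 0.40755432 -0.22748675  0.08725166] [ 0.88939887  0.65453425 -0.12128976] 0.501311925450991 nest -0.1303456764001289 -0.0006924730643073501
[-0.20411371  0.04918489] t 1.3694484240028233 axis z at -.124 0.0635949947354171 609 -0.14999667109154563 -0.10000845698923433
```

View pics/w24.png

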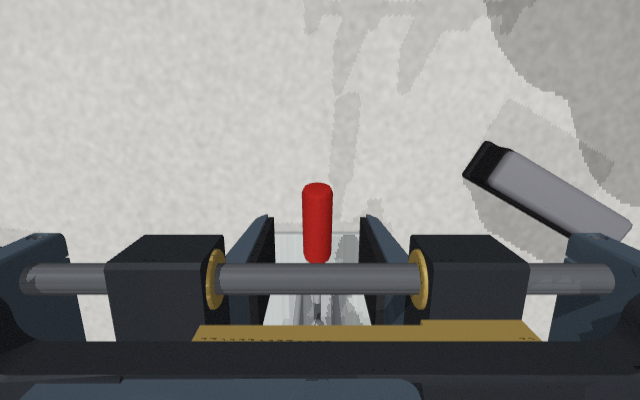

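{"fn": "carry_out", "kwargs": {"plan": [{"tx":0,"ty":-0.05,"tz":0,"rx":0,"ry":0,"rz":0},{"tx":0.03,"ty":-0.09,"tz":0,"rx":0,"ry":0,"rz":0},{"tx":0.08,"ty":-0.12,"tz":0,"rx":0,"ry":0,"rz":0},{"tx":0.13,"ty":-0.13,"tz":0,"rx":0,"ry":0,"rz":0},{"tx":0.16,"ty":-0.13,"tz":0,"rx":0,"ry":0,"rz":0},{"tx":0.16,"ty":-0.13,"tz":0,"rx":0,"ry":0,"rz":0}]}}

```text
t: 29.6
tool_pos: [0.4433, -0.0693, 0.215]
orientation: [-0.552, -0.44, 0.442, 0.554]
wrist_force: [0.2, 0.5, -0.3]
opening: 0.497
```

```bash
python3 - <<'E'
from red import *
from bench import optics,robot
s0=pickle.load(open('side0.pkl','rb')); t0=pickle.load(open('top0.pkl','rb'))
s=optics.capture('side');t=optics.capture('top'); pickle.dump((s,t),open('end.pkl','wb'))
a=cv2.resize(s0['img'][210:300,280:430],(800,480))[:290]; b=cv2.resize(s['img'][210:300,280:430],(800,480))[:290]
cv2.imwrite('pics/cmp.png',np.vstack([a,b]))
cv2.imwrite('pics/top_end.png',t['img']); cv2.imwrite('pics/side_end.png',s['img'])
for c in (s0,s,t0,t):
    hsv=cv2.cvtColor(c['img'],cv2.COLOR_BGR2HSV); m=((hsv[...,0]<8)|(hsv[...,0]>172))&(hsv[...,1]>150)&(hsv[...,2]>60)
    n,l,q,ce=cv2.connectedComponentsWithStats(m.astype(np.uint8))
    print([(q[i].tolist(),ce[i].round(1).tolist()) for i in range(1,n) if q[i,4]>20])
w=optics.capture('wrist'); W=cloud(t); 
flat(t,.045,.056,(.56,.72,-.34,-.2))
E
```

```text
[([290, 246, 21, 10, 121], [300.4, 250.3])]
[([290, 246, 21, 10, 120], [300.3, 250.2])]
[([373, 216, 6, 16, 49], [375.5, 224.2])]
[([373, 216, 6, 16, 59], [375.3, 223.8])]
380 ((620.794189453125, -274.37213134765625), (60.83074951171875, 135.462158203125), 76.90911102294922) 0.0503
all ((620.1295166015625, -277.2306823730469), (66.70033264160156, 135.462158203125), 76.90911102294922)
```

View pics/cmp.png

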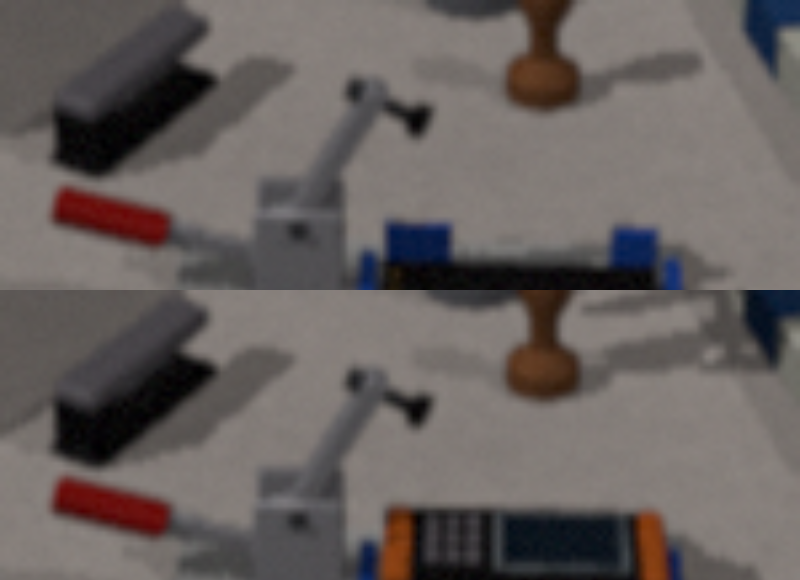

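View pics/top_end.png

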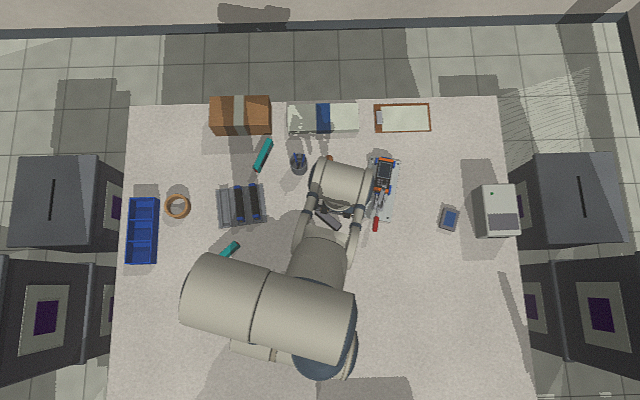

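View pics/side_end.png

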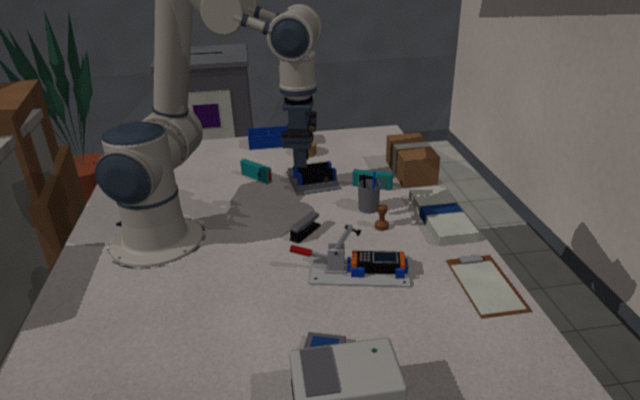

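```bash
python3 - <<'E'
from bench import robot
print(robot.hand_in()); 
E
```

```text
the job is handed in; nothing more can be done
None
```

I carried out the whole job and handed it in at about 30 s on the robot's clock. No verdict is reported.

**What I did:**
- Took the orange-ended reader from the left slot, stood it on free table and tipped it flat, screen up.
- Picked it up again across its width, slid it in under the raised clamp arm, lowered it into the nest and let go.
- Swung the handle over centre to its stop and let go. It stayed upright for over 1.6 s with the clamp arm level on the keypad.
- Gripped the handle again, swung it back open and moved the arm clear.

**Last checks:**
- **Reader:** it lies square in the nest with its head end away from the clamp. Its top is at 50 mm, as it should be when seated, and its centre is within about 1.5 mm of the seat.
- **Handle:** in the side view it is within 0.1 px of where it started. The wrist depth fit puts it at about 0, fully open.
- **Other things:** the stapler, stamp and spare readers look unmoved in the final pictures. I judged the others only by eye in the full views.

**What failed or disagreed:**
- The first move call was refused because I left fields out of the rows.
- The first grasp closed above the reader. The real fingertips sit about 35 mm higher than the reported TCP, so I corrected every later height for that.
- The first swing stopped just past dead centre because the pads slipped, so I gripped harder and pushed the handle on to its stop.
- One depth reading, taken while still holding the handle at the end, suggested it was about 0.09 rad short of open. The clear views afterwards did not bear that out.

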